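# Roll-check two rollers and reject the oval one

### The arm

A 6-joint arm with a two-finger parallel gripper is mounted at the origin on the work surface; the furniture and walls round the work are solid. World frame = base frame: x ahead of the robot, y to its left, z up, the work surface at z = 0. Lengths are in m, angles in rad, forces in N, time in s.
With the tool pointing down it reaches from about 0.4 to 0.825 m from the base axis. Payload 7 kg.
Tool frame: the origin (TCP) lies at the very end of the fingers, on their centre line; the grasp point (between the pads) lies ctrl.grip_point_offset behind it (ctrl.grip_point_offset is the distance from the TCP to the grasp point, in m); z points along the fingers, x is the direction in which the jaws open and shut, and the axes are right-handed (so a half turn about z gives the same grasp; the last joint's range is limited). The gripper opens to 88 mm and grips with 3 to 60 N. Pads are 19 mm wide; open, the fingers measure 130 mm over their backs; the gripper's body (78 mm by 193 mm) begins 47 mm behind the grasp point.
Start: joints at [1.396, 0.359, 0.012, 0, -1.224, -0.288], TCP at [0.301, 0.604, 0.227] pointing down, gripper open.
Joint ranges: [-3.07, 3.07], [-1.43, 2.12], [-1.02, 1.25], [-3.03, 1.67], [-3.05, -0], [-3.03, 3.03]. Speed limits (rad/s): [2.39, 2.39, 3.01, 3.14, 3.14, 3.14].

### API

Orientations are given as a unit quaternion [w, x, y, z].
In Python, from rig import ctrl gives the robot as it stands.
- The arm moves only by the tool play_rows, never from a script. Its argument "rows" is a list that holds one entry, the list of rows, each a list of 5 numbers: the opening in per cent of the stroke, from 0 (shut) to 100 (fully open), then the shift along the tool's x, y, z in mm, then the turn about the tool's z in rad. In form: [[[fingers, dx, dy, dz, roll], ...]]. A call has exactly 5 rows; each row shifts and turns the pose as measured when the row begins, along the tool's axes as they then stand; what a row does not reach is not made up. A row lasts 1/12 s, in which the tool goes at most 41.7 mm and 7.16 degrees, less where a joint would pass 70% of its speed; a pose out of reach is approached as far as the arm can. A call with a gripper value outside its range is refused whole. The fingers move at their own pace and stop on an object; "force" is the grip in N (left out, the last holds). Time passes only in rows, so rows that do not move let the fingers close, or fill a call up. It gives the time, the measured TCP pose, the force and the opening at its end, in the units of the state.
- ctrl.get_obs(): the state, without advancing time (a new reading comes with each control period).
- ctrl.snapshot(name): name is "side" or "top"; returns a dict with "pixels" (384x512x3 uint8, red, green, blue), "depth" (384x512 float32, m along the optical axis (not along the pixel's ray), 0 where there is no reading), "fov_y" (degrees; the focal length in pixels is half the picture's height over the tangent of half this angle, whatever the lens; pixels are square), "cx", "cy" (the principal point, pixels), "T" (4x4, takes a point from camera to world coordinates). Camera axes: x right, y up, looking along -z (the intrinsics and any distortion apply to the point x, -y, -z); pixel columns grow to the right and rows downward; lengths in m; the calibration is good to about 2 mm. A picture is of the moment at which its call begins.
- ctrl.sign_off(): hands the job in, once; it reports no verdict.
The state is a dict: "time_s": time; "q": joint angles; "dq": joint speeds; "joint_torque": joint torques, N m; "tool_pos": TCP position; "tool_rot": TCP orientation; "contact_force": force on the tool from outside, world axes, zero at the start; "moment": the same for the moment, N m; "opening": opening from 0.0 (shut) to 1.0 (fully open).
Only numpy, scipy, OpenCV 4.12 (cv2) and the standard library are available. Lean on these libraries where they do the work, as an engineer would, in place of code of your own. Each camera call takes 0.05 s, during which the arm holds its last target.

### The job

Two rubber-covered rollers lie on the sprung check plate and one of them has worn oval. Pick up the hand board by its fin, lay it lightly on one roller and push it away from the robot so that the roller rolls under it past the engraved line, letting the board ride up and down and never bearing on a roller with more than 15 N; then do the same with the other roller. Put the board down flat on the bench, put the roller that made the board lift into the grey tray, and leave the round one lying on the plate beyond the line, without knocking the two bottles or the timer.

Things in the scene. Friction and masses are not known exactly. Their poses are not given: they have to be found in the camera images.
- check_base: Fixed check stand with a flat bare-metal plate, 156 (x) x 216 (y) mm. Origin on the bench under its centre; x is the rolling direction (away from the robot), z up. Plate face 36 mm above the origin; lips 4 mm high at its near and far edges (x = -70, +70 mm). The engraved dark line runs along y at x = -18 mm. The rollers start near x = -42 mm, y = +52 and -52 mm, lying along y.
- check_plate (a joint): How far the plate has sunk (m): 0 unloaded, 0.008 at its lower stop. It stays level and sinks on springs: not at all below about 2 N of extra load, then 1 mm for each 5.5 N.
- roller_a_center (a point): Centre of one roller: black rubber cover 80 mm long, steel journals 8 mm across standing 6 mm out of each end; 100 g, grips well, rolls easily. y is its axis. One of the two rollers (not told which) is round, 20 mm across; the other is worn oval, 20 x 24 mm, and starts on its flatter side, so both centres start 10 mm above the plate.
- roller_b_center (a point): Centre of the other roller, alike but for the ovality. A roller travels half as far as the board that rolls it, about 32 mm (round) or 35 mm (oval) for half a turn. The oval one lifts the board by 4 mm when it stands on edge, a quarter turn on, and falls back flat when let go.
- board_grip (a point): Grip point in the fin of the wooden hand board, 32 mm above its flat underside. Board 90 (x) x 50 (y) x 8 mm, upright fin 12 (x) x 44 (y) mm across its middle, rising 46 mm above the board; 90 g. x is the long way of the board: hold the fin with the fingers closing along x. It starts flat on the bench, x roughly away from the robot.
- tray: Open grey plastic tray fixed to the bench, 90 (x) x 130 (y) x 28 mm outside, walls 4 mm, inner floor 4 mm above the bench. Origin on the bench under its centre.
- bottle: White bottle with a cap, 48 mm across, 104 mm high; a bystander. Origin at its foot.
- timer: Flat timer 68 x 64 x 19 mm; a bystander. Origin under its centre.
- tall_bottle: White bottle with a cap, 52 mm across, 124 mm high, beyond the check stand; a bystander. Origin at its foot.
Mind the look-alikes: they are no part of the job. What is shaped like the part that bears roller_b_center but orange is not meant.

How it is judged:
By the outcome, as a careful person would: the job done as asked, in the order asked, and still so for the second after the job is handed in, with the robot touching nothing.
It also fails if it takes over 72 s, if anything falls off the work surface, if the arm or the gripper's body presses on something with over 40 N, if the wrist force passes 120 N, or if a joint passes its speed limit or range.

## Working session

There is one attempt and no reset: what is moved stays moved. The work goes in short steps, Python scripts to look and compute and a tool call to move; the robot and the scene stay as the last step left them, time stands still between calls to the robot, and variables do not carry over. Pictures are saved under pics/ and viewed, and the job is handed in when it is done.

Besides the shell and the picture viewer there is one more tool, called after "Emit:" in YAML: its name, and indented under it one key for each argument. play_rows: Moves the arm, as the interface text tells. Its arguments: {"type":"object","properties":{"rows":{"type":"array"},"force":{"type":"number"}},"required":["rows"]}

```bash
ls; mkdir -p pics; python3 - <<'E'
from rig import ctrl
import cv2
o=ctrl.get_obs()
for k,v in o.items(): print(k,v)
print(ctrl.grip_point_offset)
for n in ("side","top"):
    s=ctrl.snapshot(n)
    print(n,[ (k,s[k]) for k in s if k not in("pixels","depth")])
    print((s["depth"]>0).mean())
    cv2.imwrite(f"pics/{n}0.png",s["pixels"][:,:,::-1])
E
```

```text
pics
time_s 0.0
q [ 1.39608295e+00  3.59382436e-01  1.10756888e-02 -3.58281414e-04
 -1.22409214e+00 -2.88096803e-01]
dq [ 1.98469089e-03 -6.65231555e-04 -4.67699590e-04 -9.41918982e-05
  7.36788376e-04 -1.07298685e-03]
joint_torque [ 2.61191781e-05 -5.82717204e+01  2.93038023e+01  6.99697495e+00
  6.69153917e-03 -1.56133833e-04]
tool_pos [0.30117009 0.60354993 0.22563142]
tool_rot [-6.59234351e-04 -5.26035187e-01  8.50462410e-01 -4.85625055e-04]
contact_force [-0.76170033  0.57255523 -0.45163609]
moment [ 0.0208009   0.03904684 -0.04198138]
opening 0.9977477012158991
0.0188
side [('fov_y', 49.36812189448621), ('cx', 256.68541372025544), ('cy', 192.75698476948696), ('T', array([[-0.57457344,  0.71632675, -0.39590572,  0.11631735],
       [-0.81835827, -0.49545951,  0.29122091,  0.19308323],
       [ 0.01245407,  0.49132052,  0.8708898 ,  0.94116182],
       [ 0.        ,  0.        ,  0.        ,  1.        ]]))]
0.9959208170572916
top [('fov_y', 56.12038807178646), ('cx', 255.15460430037933), ('cy', 189.19914171883312), ('T', array([[ 0.10626075,  0.96521262, -0.23890009,  0.33846625],
       [-0.99433169,  0.10402386, -0.02198945, -0.12657906],
       [ 0.00362682,  0.23988254,  0.97079514,  0.87559487],
       [ 0.        ,  0.        ,  0.        ,  1.        ]]))]
0.9960530598958334
```

View pics/side0.png

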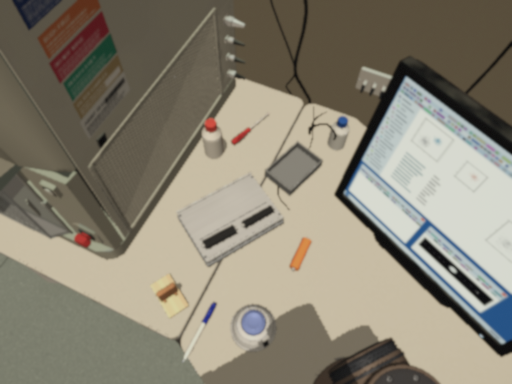

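View pics/top0.png

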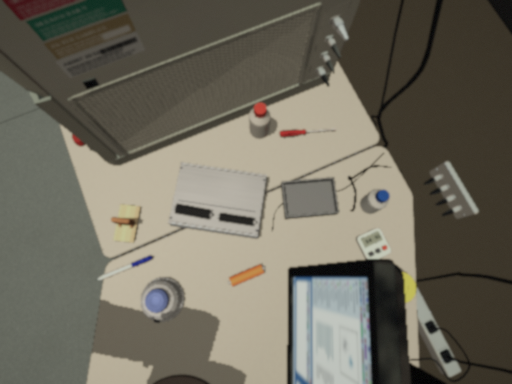

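The top view shows the stand at about (220,200), with the rollers at (193,212) and (238,219). The board is at (127,222), the tray at (310,198), the orange decoy at (247,274), and the bottles at (260,120) and (377,199). Next I'll measure them.

```bash
cat > h.py <<'E'
import numpy as np, cv2
from rig import ctrl
def snap(n):
    s=ctrl.snapshot(n); h,w=s["depth"].shape
    s["f"]=h/2/np.tan(np.radians(s["fov_y"]/2)); return s
def cloud(s):
    d=s["depth"]; h,w=d.shape
    v,u=np.mgrid[0:h,0:w]
    P=np.stack([(u-s["cx"])/s["f"]*d,-(v-s["cy"])/s["f"]*d,-d],-1)
    return P@s["T"][:3,:3].T+s["T"][:3,3]
def ray(s,u,v):
    r=s["T"][:3,:3]@np.array([(u-s["cx"])/s["f"],-(v-s["cy"])/s["f"],-1.]); return s["T"][:3,3],r
def onz(s,u,v,z):
    o,r=ray(s,u,v); return o+r*(z-o[2])/r[2]
def proj(s,p):
    c=s["T"][:3,:3].T@(np.asarray(p)-s["T"][:3,3]); return s["cx"]+s["f"]*c[0]/-c[2], s["cy"]-s["f"]*c[1]/-c[2]
def tri(s1,a,s2,b):
    o1,r1=ray(s1,*a);o2,r2=ray(s2,*b)
    r1=r1/np.linalg.norm(r1); r2=r2/np.linalg.norm(r2)
    t=np.linalg.lstsq(np.stack([r1,-r2],1),o2-o1,rcond=None)[0]
    p,q=o1+t[0]*r1,o2+t[1]*r2
    return (p+q)/2,np.linalg.norm(p-q)
def save(s,name,box=None,k=1):
    im=s["pixels"][:,:,::-1]
    if box: im=im[box[1]:box[3],box[0]:box[2]]
    cv2.imwrite("pics/"+name,cv2.resize(im,None,fx=k,fy=k,interpolation=cv2.INTER_CUBIC))
E
python3 - <<'E'
from h import *
S=snap("side");T=snap("top")
for n,s,b in(("side",S,(140,110,360,310)),("top",T,(90,90,400,300))):
    C=cloud(s); 
    save(s,n+"1.png",b,2.5 if n=="top" else 3.4)
# dark rollers
for n,s,b in(("side",S,(180,170,290,270)),("top",T,(160,160,275,240))):
    C=cloud(s)
    m=(s["pixels"].max(-1)<60).astype(np.uint8); mm=np.zeros_like(m); mm[b[1]:b[3],b[0]:b[2]]=m[b[1]:b[3],b[0]:b[2]]
    k,l,st,ce=cv2.connectedComponentsWithStats(mm)
    for i in range(1,k):
        if st[i,4]>20:
            p=C[l==i]; print(n,st[i],ce[i].round(1),p.mean(0).round(4),p.min(0).round(4),p.max(0).round(4))
    for nm,(u,v) in (("board",(127,222)),("tray",(310,198)),("plate",(220,180)),("bench",(215,300))):
        if n=="top": print(nm,C[v,u].round(4))
E
```

```text
side [245 208  27  19 154] [257.9 216.3] [ 0.463  -0.0674  0.0607] [ 0.1163 -0.1047  0.0481] [0.4734 0.1931 0.9412]
side [205 227  30  20 230] [219.5 236.8] [0.4696 0.035  0.0628] [ 0.1163 -0.004   0.0487] [0.4836 0.1931 0.9412]
top [176 205  34  13 239] [192.5 210.9] [0.4738 0.0306 0.0543] [ 0.4631 -0.0079  0.05  ] [0.4848 0.0696 0.0582]
top [220 214  33  10 182] [236.  218.7] [ 0.4664 -0.0715  0.0541] [ 0.4592 -0.1085  0.0502] [ 0.4744 -0.0346  0.0583]
board [0.4318 0.1756 0.0557]
tray [ 0.5459 -0.2448  0.001 ]
plate [ 0.5593 -0.0204  0.0338]
bench [ 2.799e-01 -4.210e-02 -1.000e-04]
```

```bash
ls -la pics
```

```text
total 1192
drwxr-xr-x 2 agent agent   4096 Dec  6 13:22 .
drwxr-xr-x 3 agent agent   4096 Dec  6 13:22 ..
-rw-r--r-- 1 agent agent 250361 Dec  6 13:22 side0.png
-rw-r--r-- 1 agent agent 353858 Dec  6 13:22 side1.png
-rw-r--r-- 1 agent agent 247876 Dec  6 13:22 top0.png
-rw-r--r-- 1 agent agent 351496 Dec  6 13:22 top1.png
```

View pics/top1.png

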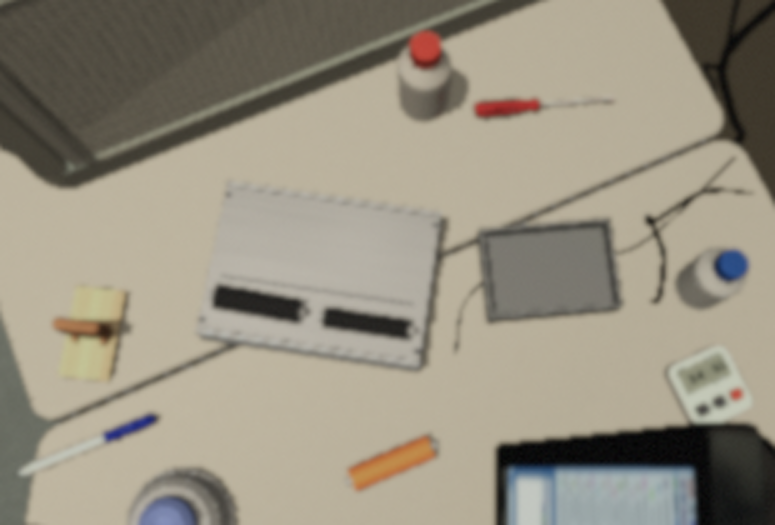

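View pics/side1.png

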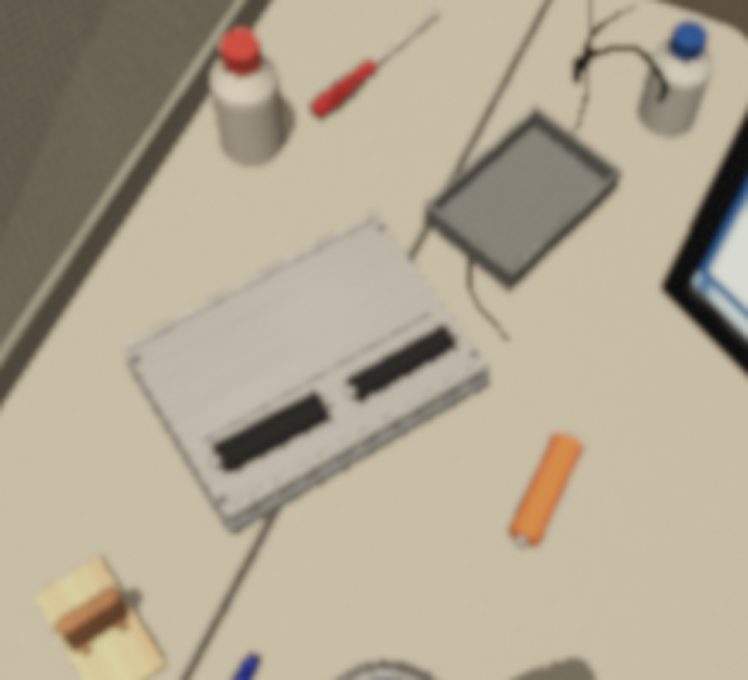

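```bash
cat > m1.py <<'E'
from h import *
S=snap("side");T=snap("top")
CS,CT=cloud(S),cloud(T)
def mask(s,f,b):
    im=s["pixels"].astype(int); h=cv2.cvtColor(s["pixels"],cv2.COLOR_RGB2HSV).astype(int)
    m=f(im,h).astype(np.uint8); z=np.zeros_like(m); z[b[1]:b[3],b[0]:b[2]]=m[b[1]:b[3],b[0]:b[2]]
    k,l,st,ce=cv2.connectedComponentsWithStats(z)
    i=1+np.argmax(st[1:,4]); return l==i
def rect(m):
    c=max(cv2.findContours(m.astype(np.uint8),0,1)[0],key=cv2.contourArea)
    return cv2.boxPoints(cv2.minAreaRect(c))
# fin : brown top
fin=lambda im,h:(h[...,0]<16)&(h[...,1]>90)&(im[...,0]>80)
wood=lambda im,h:(h[...,0]>18)&(h[...,0]<32)&(h[...,1]>85)&(im[...,0]>150)
for n,s,C,b in(("side",S,CS,(145,270,195,325)),("top",T,CT,(105,195,150,245))):
    for nm,f in(("fin",fin),("wood",wood)):
        m=mask(s,f,b); ys,xs=np.nonzero(m)
        print(n,nm,m.sum(),xs.mean().round(1),ys.mean().round(1),"rect",rect(m).round(1).tolist(),C[m].mean(0).round(4))
        if nm=="wood":
            print("  corners z=.008",[onz(s,u,v,.008)[:2].round(4).tolist() for u,v in rect(m)])
    # depth-based fin top
    sub=np.zeros(C.shape[:2],bool); sub[b[1]:b[3],b[0]:b[2]]=1
    m=sub&(C[...,2]>0.044)&(C[...,2]<.08); p=C[m]; print("fin top",m.sum(),p.mean(0).round(4),p.min(0).round(4),p.max(0).round(4)); 
    c=np.cov((p-p.mean(0))[:,:2].T); w,V=np.linalg.eigh(c); print("  axis",V[:,1].round(3),np.sqrt(w*12).round(4))
    m=sub&(C[...,2]>0.003)&(C[...,2]<.08); p=C[m]; r=cv2.minAreaRect(p[:,:2].astype(np.float32)); print("  all",r)
for n,s,C,b in(("top",T,CT,(270,165,345,225)),("side",S,CS,(255,135,330,200))):
    m=mask(s,lambda im,h:(im.max(-1)<140)&(h[...,1]<50)&(im.max(-1)>50),b)
    q=rect(m);print(n,"tray",[onz(s,u,v,.028)[:2].round(4).tolist() for u,v in q],onz(s,*q.mean(0),.028))
E
python3 m1.py
cat > m2.py <<'E'
from m1 import *
E
python3 - <<'E'
import sys; sys.path.insert(0,'.')
from h import *
# height segmentation: stand from height
for n in("top","side"):
    s=snap(n);C=cloud(s)
    m=(C[...,2]>.02)&(C[...,2]<.048)&(C[...,0]>.38)&(C[...,0]<.66)&(C[...,1]>-.17)&(C[...,1]<.145)
    m=cv2.morphologyEx(m.astype(np.uint8),cv2.MORPH_OPEN,np.ones((3,3)))
    k,l,st,ce=cv2.connectedComponentsWithStats(m); i=1+np.argmax(st[1:,4]); p=C[l==i]
    print(n,"stand",len(p),cv2.minAreaRect(p[:,:2].astype(np.float32)),np.median(p[:,2]))
    for nm,x0,x1,y0,y1 in(("tall",.6,.8,-.2,.0),("short",.45,.7,-.5,-.33)):
        m=(C[...,2]>.03)&(C[...,2]<.16)&(C[...,0]>x0)&(C[...,0]<x1)&(C[...,1]>y0)&(C[...,1]<y1)
        p=C[m]; print(nm,len(p),p.min(0).round(3) if len(p) else 0,p.max(0).round(3)if len(p) else 0)
        t=p[p[:,2]>p[:,2].max()-.012]; print("   cap",t.mean(0).round(4))
E
```

```text
side fin 180 167.2 291.2 rect [[156.1999969482422, 292.79998779296875], [173.10000610351562, 282.0], [178.89999389648438, 291.1000061035156], [162.0, 301.8999938964844]] [0.4322 0.1938 0.0481]
side wood 10 176.5 293.3 rect [[173.0, 294.0], [178.0, 290.0], [180.0, 292.6000061035156], [175.0, 296.6000061035156]] [0.4302 0.1791 0.0088]
  corners z=.008 [[0.4336, 0.1863], [0.4351, 0.1725], [0.4274, 0.1717], [0.4259, 0.1854]]
fin top 139 [0.4364 0.1953 0.0528] [0.4311 0.1732 0.0441] [0.4443 0.2168 0.0585]
  axis [-0.004  1.   ] [0.0125 0.0435]
  all ((0.4354400336742401, 0.1960897296667099), (0.11208266019821167, 0.12867726385593414), 58.93206024169922)
top fin 86 120.8 220.6 rect [[111.5, 223.1999969482422], [112.0, 217.5], [129.3000030517578, 219.0], [128.6999969482422, 224.8000030517578]] [0.4329 0.1884 0.0613]
top wood 7 132.9 226.4 rect [[130.0, 227.0], [135.0, 225.0], [135.39999389648438, 226.0], [130.39999389648438, 228.0]] [0.428  0.1766 0.0092]
  corners z=.008 [[0.4261, 0.1836], [0.4321, 0.1726], [0.4298, 0.1711], [0.4237, 0.1822]]
fin top 106 [0.4348 0.1925 0.0521] [0.4289 0.17
[... 369 characters left out ...]
.3087], [0.4757, -0.164]] [ 0.54190242 -0.23114186  0.028     ]
top stand 4870 ((0.5129553079605103, -0.02182246744632721), (0.21194380521774292, 0.1519184410572052), 87.548583984375) 0.035032809560835765
tall 2439 [ 0.687 -0.187  0.03 ] [ 0.8  -0.    0.16]
   cap [ 0.7491 -0.0876  0.1539]
short 2076 [ 0.521 -0.5    0.03 ] [ 0.7   -0.367  0.16 ]
   cap [ 0.65   -0.4781  0.1539]
side stand 4418 ((0.5159156322479248, -0.020919770002365112), (0.21248675882816315, 0.1543150395154953), 87.5164794921875) 0.037204025441305466
tall 1898 [ 0.689 -0.18   0.03 ] [ 0.8  -0.    0.16]
   cap [ 0.7489 -0.0815  0.1537]
short 1806 [ 0.524 -0.5    0.03 ] [ 0.7   -0.334  0.16 ]
   cap [ 0.6513 -0.4779  0.1541]
```

```bash
python3 - <<'E'
from h import *
S=snap("side");T=snap("top")
CT=cloud(T);CS=cloud(S)
def col(s,f):
    h=cv2.cvtColor(s["pixels"],cv2.COLOR_RGB2HSV).astype(int); return f(h)
def comp(m,b):
    z=np.zeros(m.shape,np.uint8); z[b[1]:b[3],b[0]:b[2]]=m[b[1]:b[3],b[0]:b[2]]
    k,l,st,ce=cv2.connectedComponentsWithStats(z); i=1+np.argmax(st[1:,4]); return ce[i],l==i
red=lambda h:((h[...,0]<8)|(h[...,0]>172))&(h[...,1]>130)&(h[...,2]>90)
blue=lambda h:(h[...,0]>105)&(h[...,0]<130)&(h[...,1]>120)
for nm,f,bt,bs,z in(("tall",red,(245,95,275,120),(200,110,222,135),.122),("short",blue,(365,185,395,205),(335,112,352,128),.102)):
    a,_=comp(col(T,f),bt);b,_=comp(col(S,f),bs)
    print(nm,a.round(1),b.round(1),tri(T,a,S,b),onz(T,*a,z)[:2].round(3),onz(S,*b,z)[:2].round(3))
# rollers tri
dk=lambda h:h[...,2]<70
for nm,bt,bs in(("L",(170,200,212,222),(200,222,238,252)),("R",(214,208,258,228),(240,200,275,230))):
    a,mt=comp(col(T,dk),bt);b,ms=comp(col(S,dk),bs)
    r=cv2.minAreaRect(np.argwhere(mt)[:,::-1].astype(np.float32)); 
    print(nm,a.round(1),b.round(1),tri(T,a,S,b),onz(T,*a,.05)[:2].round(4),onz(S,*b,.05)[:2].round(4))
    for s,m in((T,mt),(S,ms)):
        p=np.argwhere(m)[:,::-1]; P=np.array([onz(s,u,v,.05)[:2] for u,v in p]); w,V=np.linalg.eigh(np.cov((P-P.mean(0)).T)); V=V[:,1]*np.sign(V[1,1]); q=(P-P.mean(0))@V; print("  yaw",np.degrees(np.arctan2(-V[0],V[1])).round(1),"len",np.ptp(q).round(4), "ctr by mid", (P.mean(0)+V*(q.max()+q.min())/2).round(4))
# heights map grid (max z) over bench
for C,n in((CT,"top"),(CS,"side")):
    print(n)
    for x in np.arange(.80,.30,-.04):
        row=[]
        for y in np.arange(.3,-.5,-.04):
            m=(abs(C[...,0]-x)<.02)&(abs(C[...,1]-y)<.02)&(C[...,2]<.9); row.append(f"{1000*C[...,2][m].max():4.0f}" if m.any() else "   .")
        print(f"{x:.2f}"," ".join(row))
E
```

```text
tall [259.8 109. ] [210.1 124.4] (array([ 0.71534723, -0.09943494,  0.11795251]), np.float64(0.0016978645967082352)) [ 0.713 -0.1  ] [ 0.713 -0.098]
short [382.  195.6] [341.9 121.6] (array([ 0.54535268, -0.38908751,  0.10000382]), np.float64(0.001344393904129905)) [ 0.544 -0.389] [ 0.545 -0.387]
L [192.4 210.9] [219.4 236.9] (array([0.47520589, 0.03239311, 0.04763089]), np.float64(0.001040744622887984)) [0.4744 0.0316] [0.4747 0.0331]
  yaw -4.7 len 0.0778 ctr by mid [0.4744 0.0318]
  yaw -4.3 len 0.0753 ctr by mid [0.4747 0.0325]
R [235.9 218.8] [258.  216.3] (array([ 0.46715718, -0.07087514,  0.04928703]), np.float64(0.0006784831323094845)) [ 0.4668 -0.0711] [ 0.4672 -0.0705]
  yaw -2.6 len 0.0747 ctr by mid [ 0.4668 -0.071 ]
  yaw -2.4 len 0.0753 ctr by mid [ 0.4672 -0.0708]
top
0.80    .    .    .    .    .    .    .    .    .    .    1  382  372  352  302  385  383  405  415    .
0.76    .    .    .    .    .    .    .    .    .  418  416  394    3    2    4    2  291   75  442    .
0.72    .    .    .    .    .    .    .  425  455  436  353   92   21   17   14   10  465  502  
[... 1728 characters left out ...]
   42   43   44   41   43   40   32   21   10  151    6  109  108  144
0.52    6    6    5    6    6   39   41   41   42   41   41   39   32   33   32  161    6  108   84    7
0.48    5    6   13   13    6   42   60   61   59   60   61   41   31   32    5  156    6    7    4    .
0.44    5    5   59   59    6   43   45   43   44   53   55   42    6    6    5    5    5    .    .    .
0.40 -746    5   14   12    6    5    5    5    5    6    7    6    6    6    6    3    .    .    .    .
0.36 -752    4    5   17   19   12    5    6    6   18   25   25  274  520  523    3    .    .    .    .
0.32    .    5   16   17   14   47   48    6    5   25   24    5  227  515  522    4    .    .    .    .
```

```bash
python3 - <<'E'
from h import *
for n in("top","side"):
    s=snap(n);C=cloud(s);V=s["depth"]>0
    print(n,"cabinet min x by y, z 0.03-.15 / .15-.5")
    for y in np.arange(.5,-.12,-.04):
        o=[]
        for a,b in((.03,.15),(.15,.7)):
            m=V&(abs(C[...,1]-y)<.02)&(C[...,2]>a)&(C[...,2]<b)&(C[...,0]>.47+(.15 if y<.13 else 0)); o.append(C[...,0][m].min().round(3) if m.any() else None)
        print(round(y,2),o,end="; ")
    print()
    m=V&(C[...,1]<-.1)&(C[...,1]>-.4)&(C[...,2]>.2)&(C[...,0]<.45)&(C[...,0]>.2)&(C[...,2]<.7)
    p=C[m]; print("monitor",p.min(0).round(3),p.max(0).round(3)); 
    for x in np.arange(.24,.46,.02):
        q=p[abs(p[:,0]-x)<.01]; print(round(x,2),q[:,1].max().round(3) if len(q) else None,q[:,2].max().round(3) if len(q) else None,end="; ")
    print()
    m=V&(abs(C[...,1]+.3)<.06)&(C[...,2]>.04)&(C[...,2]<.3)&(C[...,0]<.66)&(C[...,0]>.42)&(C[...,1]>-.36)
    p=C[m]; p=p[np.argsort(p[:,0])]; print("wire",len(p)); print(p[::max(1,len(p)//14)].round(3).tolist())
E
```

```text
top cabinet min x by y, z 0.03-.15 / .15-.5
0.5 [None, None]; 0.46 [None, None]; 0.42 [None, None]; 0.38 [None, None]; 0.34 [None, None]; 0.3 [np.float64(0.575), np.float64(0.577)]; 0.26 [np.float64(0.564), np.float64(0.564)]; 0.22 [np.float64(0.564), np.float64(0.564)]; 0.18 [np.float64(0.579), np.float64(0.578)]; 0.14 [np.float64(0.6), np.float64(0.6)]; 0.1 [np.float64(0.624), np.float64(0.623)]; 0.06 [np.float64(0.647), np.float64(0.647)]; 0.02 [np.float64(0.669), np.float64(0.67)]; -0.02 [np.float64(0.693), np.float64(0.692)]; -0.06 [np.float64(0.701), np.float64(0.716)]; -0.1 [np.float64(0.688), np.float64(0.737)]; 
monitor [ 0.2 -0.4  0.2] [ 0.371 -0.191  0.521]
0.24 -0.2 0.479; 0.26 -0.198 0.52; 0.28 -0.196 0.52; 0.3 -0.195 0.52; 0.32 -0.193 0.52; 0.34 -0.192 0.521; 0.36 -0.191 0.52; 0.38 -0.24 0.514; 0.4 None None; 0.42 None None; 0.44 None None; 0.46 None None; 
wire 106
[[0.494, -0.314, 0.144], [0.496, -0.313, 0.154], [0.5, -0.314, 0.156], [0.504, -0.313, 0.154], [0.51, -0.316, 0.157], [0.515, -0.314, 0.155], [0.521, -0.315, 0.158], [0.526, -0.318, 0.155], [0.533, -0.315, 0
[... 799 characters left out ...]
7), np.float64(0.719)]; -0.1 [np.float64(0.689), np.float64(0.742)]; 
monitor [ 0.2   -0.284  0.2  ] [ 0.372 -0.189  0.522]
0.24 -0.198 0.521; 0.26 -0.196 0.522; 0.28 -0.194 0.521; 0.3 -0.192 0.522; 0.32 -0.191 0.522; 0.34 -0.19 0.522; 0.36 -0.189 0.522; 0.38 -0.222 0.518; 0.4 None None; 0.42 None None; 0.44 None None; 0.46 None None; 
wire 100
[[0.495, -0.314, 0.15], [0.497, -0.315, 0.155], [0.5, -0.311, 0.151], [0.506, -0.312, 0.156], [0.513, -0.315, 0.157], [0.52, -0.314, 0.162], [0.529, -0.313, 0.157], [0.537, -0.311, 0.154], [0.549, -0.314, 0.14], [0.56, -0.316, 0.128], [0.569, -0.315, 0.118], [0.578, -0.316, 0.104], [0.589, -0.317, 0.088], [0.592, -0.325, 0.054], [0.595, -0.329, 0.04]]
```

```bash
cat > g.py <<'E'
import sys, numpy as np
from rig import ctrl
from scipy.spatial.transform import Rotation as R
o=ctrl.get_obs(); q=o["tool_rot"]; r=R.from_quat([q[1],q[2],q[3],q[0]]); M=r.as_matrix()
p=np.array(o["tool_pos"]); yaw=np.degrees(np.arctan2(-M[1,0],-M[0,0])) # 0 when tool x=-X
print("t",round(o["time_s"],2),"tcp",(p*1000).round(1),"yaw",yaw.round(2),"tilt",np.degrees(np.arccos(-M[2,2])).round(2),"F",np.round(o["contact_force"],2),"M",np.round(o["moment"],2),"open",round(o["opening"],3))
print("q",np.round(o["q"],3).tolist())
with open("log.txt","a") as f: f.write(repr([list(map(float,o["q"])),list(map(float,p)),list(map(float,q))])+"\n")
if len(sys.argv)>3:
    t=np.array(list(map(float,sys.argv[1:4]))); ty=float(sys.argv[4]) if len(sys.argv)>4 else yaw
    d=M.T@(t-p*1000); print("tool delta mm",d.round(1),"per row/5",(d/5).round(2),"roll total",np.radians(yaw-ty).round(3))
E
python3 g.py 435 194 120 0
```

```text
t 0.6 tcp [301.4 604.  226.6] yaw 63.48 tilt 0.0 F [-0.63 -0.15 -0.12] M [-0.03 -0.09  0.05] open 1.001
q [1.396, 0.359, 0.012, -0.0, -1.224, -0.288]
tool delta mm [ 307.2 -302.6  106.6] per row/5 [ 61.44 -60.53  21.31] roll total 1.108
```

Emit:
play_rows:
  rows:
    - [[100,27,-27,0,0],[100,27,-27,0,0],[100,27,-27,0,0],[100,27,-27,0,0],[100,27,-27,0,0]]

```text
time_s: 1.02
tool_pos: [0.3614, 0.4228, 0.2235]
tool_rot: [-0.0, -0.529, 0.848, -0.001]
contact_force: [1.3, -1.0, 0.2]
opening: 1.001
```

Emit:
play_rows:
  rows:
    - [[100,0,0,0,0.12],[100,0,0,0,0.12],[100,0,0,0,0.12],[100,0,0,0,0.12],[100,0,0,0,0.12]]

```text
time_s: 1.43
tool_pos: [0.3636, 0.4139, 0.2262]
tool_rot: [0.001, -0.245, 0.97, 0.0]
contact_force: [-0.2, -0.7, 1.0]
opening: 1.0
```

```bash
python3 g.py 435 194 120 0
```

```text
t 1.43 tcp [363.6 413.9 226.2] yaw 28.37 tilt 0.09 F [-0.17 -0.69  0.96] M [ 0.09  0.   -0.07] open 1.0
q [1.206, 0.154, -0.266, 0.0, -1.149, -0.711]
tool delta mm [  41.8 -227.5  106. ] per row/5 [  8.36 -45.5   21.21] roll total 0.495
```

Emit:
play_rows:
  rows:
    - [[100,6,-38,0,0.1],[100,2,-38,0,0.1],[100,-2,-38,0,0.1],[100,-5,-38,0,0.1],[100,-9,-38,0,0.1]]

```text
time_s: 1.85
tool_pos: [0.4258, 0.2321, 0.2262]
tool_rot: [0.001, 0.012, 1.0, 0.002]
contact_force: [1.2, 0.7, -0.3]
opening: 1.001
```

```bash
python3 g.py 435 194 70 0
```

```text
t 1.85 tcp [425.8 232.1 226.2] yaw -1.34 tilt 0.25 F [ 1.16  0.68 -0.33] M [ 0.12 -0.2   0.03] open 1.001
q [0.906, 0.039, -0.397, 0.0, -1.13, -0.929]
tool delta mm [ -9.6 -38.4 156.1] per row/5 [-1.93 -7.68 31.21] roll total -0.023
```

```bash
python3 - <<'E'
from h import *
a=snap("side")["pixels"];b=snap("top")["pixels"]
im=np.hstack([a,b])[:,:,::-1]; cv2.imwrite("pics/both1.png",cv2.resize(im,(800,300),interpolation=cv2.INTER_AREA))
E
```

```text
(no output)
```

View pics/both1.png

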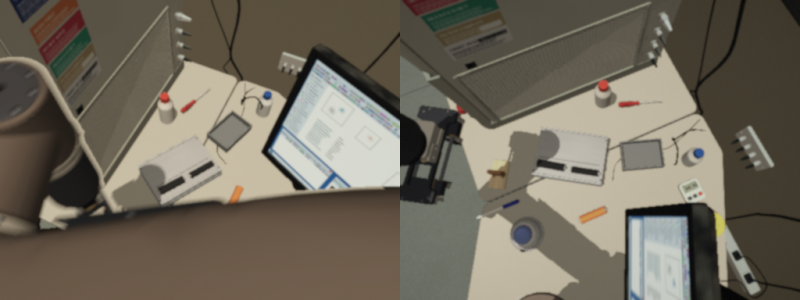

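Emit:
play_rows:
  rows:
    - [[100,-2,-8,25,0],[100,-2,-8,30,-0.01],[100,-2,-8,30,-0.01],[100,-2,-8,30,0],[100,-2,-8,25,0]]

```text
time_s: 2.37
tool_pos: [0.4423, 0.1922, 0.0902]
tool_rot: [0.009, 0.003, 1.0, 0.009]
contact_force: [-0.3, 0.7, -0.5]
opening: 1.001
```

```bash
python3 g.py 435 194 13 0; python3 - <<'E'
from h import *
b=snap("top"); save(b,"t2.png",(60,150,220,270),4)
E
```

```text
t 2.37 tcp [442.3 192.2  90.2] yaw -0.37 tilt 1.44 F [-0.29  0.73 -0.47] M [0.06 0.05 0.03] open 1.001
q [0.82, 0.169, -0.605, 0.001, -0.772, -0.827]
tool delta mm [ 8.6  0.3 77.1] per row/5 [ 1.73  0.07 15.42] roll total -0.007
```

View pics/t2.png

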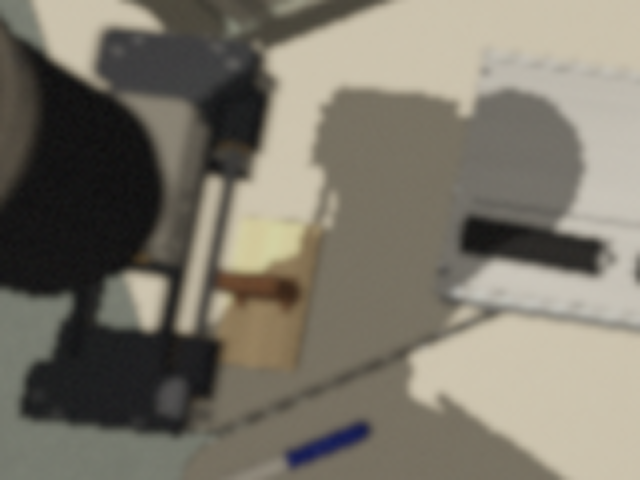

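The top view shows the open jaws straddling the fin at about (260,288) in the crop, roughly centred. Descending now.

Emit:
play_rows:
  rows:
    - [[100,2,0,14,0],[100,2,0,16,0],[100,2,0,16,0],[100,2,0,14,0],[100,0,0,6,0]]

```text
time_s: 2.83
tool_pos: [0.4339, 0.1924, 0.0197]
tool_rot: [0.007, 0.003, 1.0, 0.007]
contact_force: [0.0, -0.9, -0.6]
opening: 0.998
```

```bash
python3 g.py 435 194 13 0
```

```text
t 2.83 tcp [433.9 192.4  19.7] yaw -0.36 tilt 1.08 F [ 0.   -0.92 -0.64] M [-0.06  0.03  0.  ] open 0.998
q [0.834, 0.273, -0.691, 0.002, -0.588, -0.842]
tool delta mm [-1.   1.5  6.7] per row/5 [-0.2   0.3   1.34] roll total -0.006
```

Emit:
play_rows:
  rows:
    - [[100,0,1,5,0],[100,0,0,2,0],[100,0,0,0,0],[100,0,0,0,0],[100,0,0,0,0]]

```text
time_s: 3.25
tool_pos: [0.4356, 0.1963, 0.0144]
tool_rot: [0.008, 0.002, 1.0, 0.007]
contact_force: [0.3, 0.9, -0.4]
opening: 1.002
```

```bash
sed -i 's/^print("q"/print("zaxis",M[:,2].round(4),"xaxis",M[:,0].round(4));print("q"/' g.py; python3 g.py 435 194 13 0
```

```text
t 3.25 tcp [435.6 196.3  14.4] yaw -0.21 tilt 1.2 F [ 0.27  0.88 -0.41] M [-0.01  0.01 -0.05] open 1.002
zaxis [ 0.0152  0.0144 -0.9998] xaxis [-0.9999  0.0037 -0.0152]
q [0.838, 0.285, -0.691, 0.003, -0.574, -0.844]
tool delta mm [ 0.6 -2.3  1.4] per row/5 [ 0.12 -0.46  0.27] roll total -0.004
```

Emit:
play_rows:
  rows:
    - [[5,0,-1,1,0],[5,0,0,0,0],[5,0,0,0,0],[5,0,0,0,0],[5,0,0,0,0]]
  force: 40

```text
time_s: 3.67
tool_pos: [0.4367, 0.196, 0.0152]
tool_rot: [0.009, 0.002, 1.0, 0.009]
contact_force: [0.1, 0.3, 0.4]
opening: 0.687
```

Emit:
play_rows:
  rows:
    - [[5,0,0,0,0],[5,0,0,0,0],[5,0,0,0,0],[5,0,0,0,0],[5,0,0,0,0]]

```text
time_s: 4.08
tool_pos: [0.4366, 0.1959, 0.0153]
tool_rot: [0.009, 0.002, 1.0, 0.009]
contact_force: [-0.3, -0.5, -0.6]
opening: 0.306
```

```bash
python3 g.py 435 194 90 0
```

```text
t 4.08 tcp [436.6 195.9  15.3] yaw -0.23 tilt 1.41 F [-0.33 -0.51 -0.6 ] M [0.01 0.02 0.01] open 0.306
zaxis [ 0.0178  0.017  -0.9997] xaxis [-0.9998  0.004  -0.0178]
q [0.836, 0.283, -0.692, 0.003, -0.572, -0.842]
tool delta mm [  0.3  -0.6 -74.7] per row/5 [  0.06  -0.12 -14.95] roll total -0.004
```

Emit:
play_rows:
  rows:
    - [[5,0,0,0,0],[5,0,0,0,0],[5,0,0,0,0],[5,0,0,0,0],[5,0,0,0,0]]

```text
time_s: 4.5
tool_pos: [0.4361, 0.1958, 0.0159]
tool_rot: [0.008, 0.002, 1.0, 0.008]
contact_force: [-0.0, -0.4, -0.3]
opening: 0.137
```

```bash
python3 g.py 435 194 90 0
```

```text
t 4.5 tcp [436.1 195.8  15.9] yaw -0.22 tilt 1.36 F [-0.02 -0.42 -0.35] M [-0.04  0.06 -0.02] open 0.137
zaxis [ 0.017   0.0166 -0.9997] xaxis [-0.9998  0.0038 -0.0169]
q [0.836, 0.282, -0.691, 0.003, -0.574, -0.842]
tool delta mm [ -0.2  -0.6 -74.1] per row/5 [ -0.04  -0.12 -14.82] roll total -0.004
```

Emit:
play_rows:
  rows:
    - [[5,0,0,-5,0],[5,0,0,-15,0],[5,0,0,-20,0],[5,0,0,-20,0],[5,0,0,-20,0]]

```text
time_s: 4.92
tool_pos: [0.4317, 0.1915, 0.0948]
tool_rot: [0.004, 0.002, 1.0, 0.004]
contact_force: [0.2, 0.2, -1.4]
opening: 0.134
```

```bash
python3 g.py 445 34 100 -4
```

```text
t 4.92 tcp [431.7 191.5  94.8] yaw -0.28 tilt 0.69 F [ 0.19  0.17 -1.43] M [ 0.08 -0.08 -0.03] open 0.134
zaxis [ 0.0086  0.0085 -0.9999] xaxis [-1.      0.0048 -0.0086]
q [0.836, 0.154, -0.61, 0.001, -0.795, -0.842]
tool delta mm [ -14.1 -157.4   -6.5] per row/5 [ -2.82 -31.48  -1.29] roll total 0.065
```

Emit:
play_rows:
  rows:
    - [[5,-3,-28,-2,0.01],[5,-3,-36,-2,0.02],[5,-3,-36,0,0.02],[5,-3,-30,0,0.015],[5,0,-16,0,0]]

```text
time_s: 5.33
tool_pos: [0.4431, 0.0462, 0.1044]
tool_rot: [0.009, 0.032, 0.999, 0.008]
contact_force: [-0.3, -0.0, -0.8]
opening: 0.138
```

Emit:
play_rows:
  rows:
    - [[5,0,0,0,0],[5,0,0,0,0],[5,0,0,0,0],[5,0,0,0,0],[5,0,0,0,0]]

```text
time_s: 5.75
tool_pos: [0.4424, 0.0435, 0.1052]
tool_rot: [0.01, 0.034, 0.999, 0.008]
contact_force: [1.1, -0.2, -0.6]
opening: 0.136
```

```bash
python3 g.py 445 34 80 -4;  python3 - <<'E'
from h import *
a=snap("side")["pixels"];b=snap("top")["pixels"]
im=np.hstack([a,b[:,50:]])[:,:,::-1]; im=np.hstack([cv2.resize(a[150:310,140:300],(390,390),interpolation=cv2.INTER_CUBIC),cv2.resize(b[130:270,130:270],(390,390),interpolation=cv2.INTER_CUBIC)])[:,:,::-1]
cv2.imwrite("pics/both3.png",im)
E
```

```text
t 5.75 tcp [442.4  43.5 105.2] yaw -3.94 tilt 1.46 F [ 1.13 -0.19 -0.56] M [0.02 0.02 0.04] open 0.136
zaxis [ 0.0197  0.0163 -0.9997] xaxis [-0.9975  0.0687 -0.0185]
q [0.541, 0.087, -0.658, -0.005, -0.801, -0.605]
tool delta mm [-2.8 -9.8 25.1] per row/5 [-0.56 -1.96  5.03] roll total 0.001
```

View pics/both3.png

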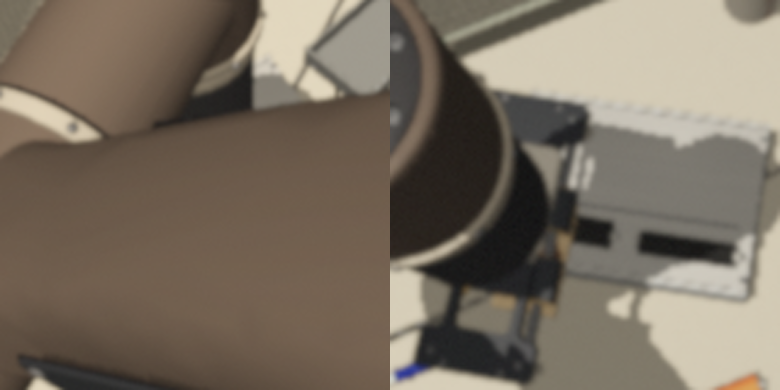

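Emit:
play_rows:
  rows:
    - [[5,-1,-4,3,0],[5,-1,-4,5,0],[5,-1,-2,6,0],[5,0,0,6,0],[5,0,0,4,0]]

```text
time_s: 6.27
tool_pos: [0.446, 0.0345, 0.0792]
tool_rot: [0.01, 0.033, 0.999, 0.009]
contact_force: [-0.2, 0.4, -0.7]
opening: 0.131
```

```bash
python3 g.py 445 34 74 -4
```

```text
t 6.27 tcp [446.   34.5  79.2] yaw -3.75 tilt 1.52 F [-0.15  0.36 -0.68] M [-0.02  0.03 -0.02] open 0.131
zaxis [ 0.0205  0.0168 -0.9996] xaxis [-0.9977  0.0653 -0.0194]
q [0.516, 0.13, -0.685, -0.007, -0.73, -0.576]
tool delta mm [ 1.  -0.6  5.2] per row/5 [ 0.21 -0.12  1.03] roll total 0.004
```

Emit:
play_rows:
  rows:
    - [[5,0,0,1.5,0],[5,0,0,1.5,0],[5,0,0,1.5,0],[5,0,0,1,0],[5,0,0,0,0]]

```text
time_s: 6.68
tool_pos: [0.4452, 0.0339, 0.0711]
tool_rot: [0.008, 0.033, 0.999, 0.008]
contact_force: [-0.6, 0.1, -1.3]
opening: 0.14
```

```bash
python3 g.py 445 34 74 -4|head -1
```

```text
t 6.68 tcp [445.2  33.9  71.1] yaw -3.78 tilt 1.31 F [-0.61  0.13 -1.3 ] M [ 0.01  0.01 -0.05] open 0.14
```

Emit:
play_rows:
  rows:
    - [[5,0,0,0.5,0],[5,0,0,0.5,0],[5,0,0,0.5,0],[5,0,0,0.5,0],[5,0,0,0,0]]

```text
time_s: 7.1
tool_pos: [0.446, 0.0339, 0.0705]
tool_rot: [0.009, 0.033, 0.999, 0.008]
contact_force: [-0.0, -1.6, 3.5]
opening: 0.132
```

```bash
python3 g.py 445 34 74 -4|head -1
```

```text
t 7.1 tcp [446.   33.9  70.5] yaw -3.74 tilt 1.41 F [-0.03 -1.61  3.5 ] M [-0.37  0.27 -0.04] open 0.132
```

Emit:
play_rows:
  rows:
    - [[5,-1.5,0,0,0],[5,-1.5,0,0,0],[5,-1.5,0,0,0],[5,-1.5,0,0,0],[5,-1,0,0,0]]

```text
time_s: 7.52
tool_pos: [0.454, 0.0334, 0.0715]
tool_rot: [0.01, 0.032, 0.999, 0.008]
contact_force: [-1.9, -1.8, 5.1]
opening: 0.135
```

```bash
python3 g.py 445 34 74 -4|head -1
```

```text
t 7.52 tcp [454.   33.4  71.5] yaw -3.71 tilt 1.47 F [-1.91 -1.8   5.06] M [-0.55  0.47 -0.04] open 0.135
```

Emit:
play_rows:
  rows:
    - [[5,-1.3,0,-0.3,0],[5,-1.3,0,-0.2,0],[5,-1.3,0,-0.1,0],[5,-1,0,-0.1,0],[5,-1,0,0,0]]

```text
time_s: 7.93
tool_pos: [0.4613, 0.0329, 0.0728]
tool_rot: [0.01, 0.032, 0.999, 0.008]
contact_force: [-1.0, -1.0, 5.6]
opening: 0.132
```

```bash
python3 g.py 445 34 74 -4|head -1
```

```text
t 7.93 tcp [461.3  32.9  72.8] yaw -3.71 tilt 1.5 F [-0.95 -0.95  5.62] M [-0.58  0.37 -0.08] open 0.132
```

Emit:
play_rows:
  rows:
    - [[5,-1.2,0,-0.3,0],[5,-1.2,0,-0.2,0],[5,-1.2,0,-0.2,0],[5,-1,0,-0.1,0],[5,-1,0,0,0]]

```text
time_s: 8.35
tool_pos: [0.4676, 0.0324, 0.0737]
tool_rot: [0.01, 0.032, 0.999, 0.008]
contact_force: [-0.0, -1.7, 4.4]
opening: 0.135
```

```bash
python3 g.py 445 34 74 -4|head -1
```

```text
t 8.35 tcp [467.6  32.4  73.7] yaw -3.71 tilt 1.49 F [-0.02 -1.73  4.35] M [-0.57  0.24 -0.05] open 0.135
```

Emit:
play_rows:
  rows:
    - [[5,-1.2,0,-0.1,0],[5,-1.2,0,-0.1,0],[5,-1.2,0,0,0],[5,-1.2,0,0,0],[5,-1.2,0,0,0]]

```text
time_s: 8.77
tool_pos: [0.4744, 0.0319, 0.0741]
tool_rot: [0.011, 0.032, 0.999, 0.008]
contact_force: [-1.1, -2.2, 3.6]
opening: 0.139
```

```bash
python3 g.py 445 34 74 -4|head -1
```

```text
t 8.77 tcp [474.4  31.9  74.1] yaw -3.7 tilt 1.5 F [-1.07 -2.25  3.63] M [-0.7   0.17 -0.08] open 0.139
```

Emit:
play_rows:
  rows:
    - [[5,-1.2,0,0,0],[5,-1.2,0,0,0],[5,-1.2,0,0,0],[5,-1.2,0,0.1,0],[5,-1.2,0,0.1,0]]

```text
time_s: 9.18
tool_pos: [0.4814, 0.0314, 0.0743]
tool_rot: [0.011, 0.032, 0.999, 0.008]
contact_force: [-0.5, -1.8, 4.7]
opening: 0.135
```

```bash
python3 g.py 445 34 74 -4|head -1
```

```text
t 9.18 tcp [481.4  31.4  74.3] yaw -3.69 tilt 1.53 F [-0.54 -1.84  4.68] M [-0.87  0.06 -0.03] open 0.135
```

Emit:
play_rows:
  rows:
    - [[5,-1.2,0,0,0],[5,-1.2,0,0.1,0],[5,-1.2,0,0.1,0],[5,-1.2,0,0.2,0],[5,-1.2,0,0.2,0]]

```text
time_s: 9.6
tool_pos: [0.4885, 0.0309, 0.074]
tool_rot: [0.011, 0.032, 0.999, 0.008]
contact_force: [-0.3, -2.1, 4.8]
opening: 0.136
```

```bash
python3 g.py 445 34 74 -4|head -1
```

```text
t 9.6 tcp [488.5  30.9  74. ] yaw -3.68 tilt 1.56 F [-0.28 -2.14  4.78] M [-0.98  0.   -0.06] open 0.136
```

Emit:
play_rows:
  rows:
    - [[5,-1.2,0,0.3,0],[5,-1.2,0,0.3,0],[5,-1.2,0,0.3,0],[5,-1.2,0,0.3,0],[5,-1.2,0,0.2,0]]

```text
time_s: 10.02
tool_pos: [0.4963, 0.0303, 0.0734]
tool_rot: [0.012, 0.032, 0.999, 0.008]
contact_force: [0.1, -3.0, 4.8]
opening: 0.135
```

```bash
python3 g.py 445 34 74 -4|head -1
```

```text
t 10.02 tcp [496.3  30.3  73.4] yaw -3.64 tilt 1.65 F [ 0.08 -3.    4.82] M [-1.16 -0.11 -0.09] open 0.135
```

Emit:
play_rows:
  rows:
    - [[5,-1.2,-0.2,0.3,0],[5,-1.2,-0.2,0.3,0],[5,-1.2,-0.2,0.3,0],[5,-1.2,-0.2,0.3,0],[5,-1.2,-0.1,0.3,0]]

```text
time_s: 10.43
tool_pos: [0.5043, 0.0296, 0.0725]
tool_rot: [0.014, 0.031, 0.999, 0.008]
contact_force: [0.0, -1.8, 5.3]
opening: 0.134
```

```bash
python3 g.py 445 34 74 -4|head -1
```

```text
t 10.43 tcp [504.3  29.6  72.5] yaw -3.62 tilt 1.81 F [ 0.03 -1.83  5.29] M [-0.74 -0.22 -0.12] open 0.134
```

Emit:
play_rows:
  rows:
    - [[5,-1.2,-0.1,0.3,0],[5,-1.2,-0.1,0.3,0],[5,-1.2,-0.1,0.2,0],[5,-1.2,-0.1,0.2,0],[5,-1.2,-0.1,0.2,0]]

```text
time_s: 10.85
tool_pos: [0.5116, 0.0291, 0.0715]
tool_rot: [0.014, 0.031, 0.999, 0.008]
contact_force: [0.2, -0.5, 4.4]
opening: 0.134
```

```bash
python3 g.py 445 34 74 -4|head -2
```

```text
t 10.85 tcp [511.6  29.1  71.5] yaw -3.61 tilt 1.88 F [ 0.21 -0.49  4.44] M [-0.34 -0.28  0.  ] open 0.134
zaxis [ 0.0285  0.0161 -0.9995] xaxis [-0.9976  0.063  -0.0275]
```

Emit:
play_rows:
  rows:
    - [[5,-1.3,-0.1,0.1,0],[5,-1.3,-0.1,0.1,0],[5,-1.3,-0.1,0.1,0],[5,-1.2,-0.1,0.1,0],[5,-1.2,-0.1,0.1,0]]

```text
time_s: 11.27
tool_pos: [0.5175, 0.0286, 0.0706]
tool_rot: [0.013, 0.032, 0.999, 0.009]
contact_force: [-1.2, 1.7, 7.4]
opening: 0.136
```

```bash
python3 g.py 445 34 74 -4|head -2
```

```text
t 11.27 tcp [517.5  28.6  70.6] yaw -3.63 tilt 1.8 F [-1.2   1.74  7.42] M [ 0.55  0.85 -0.01] open 0.136
zaxis [ 0.0267  0.0166 -0.9995] xaxis [-0.9977  0.0633 -0.0256]
```

Emit:
play_rows:
  rows:
    - [[5,0,0,-2,0],[5,0,0,-4,0],[5,0,0,-6,0],[5,0,0,-8,0],[5,0,0,-8,0]]

```text
time_s: 11.68
tool_pos: [0.5134, 0.0273, 0.0971]
tool_rot: [0.009, 0.032, 0.999, 0.008]
contact_force: [0.3, -0.0, -1.0]
opening: 0.133
```

```bash
python3 g.py 437 -72 100 -2.5;  python3 - <<'E'
from h import *
a=snap("side")["pixels"];b=snap("top")["pixels"]
im=np.hstack([cv2.resize(a[130:290,140:300],(390,390),interpolation=cv2.INTER_CUBIC),cv2.resize(b[130:270,130:270],(390,390),interpolation=cv2.INTER_CUBIC)])[:,:,::-1]
cv2.imwrite("pics/both4.png",im)
E
```

```text
t 11.68 tcp [513.4  27.3  97.1] yaw -3.71 tilt 1.36 F [ 0.35 -0.02 -1.03] M [ 0.04 -0.08 -0.01] open 0.133
zaxis [ 0.0185  0.0149 -0.9997] xaxis [-0.9978  0.0647 -0.0175]
q [0.431, 0.211, -0.524, -0.008, -0.813, -0.49]
tool delta mm [  69.7 -104.    -5.8] per row/5 [ 13.95 -20.8   -1.17] roll total -0.021
```

View pics/both4.png

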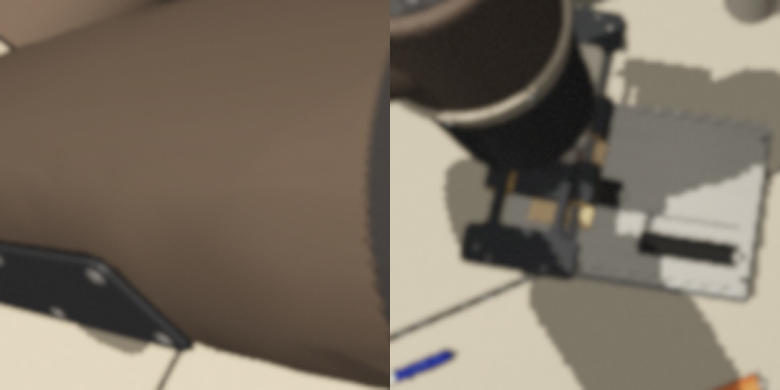

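Emit:
play_rows:
  rows:
    - [[5,10,-14,-2,-0.005],[5,16,-24,-1,-0.005],[5,16,-26,-1,-0.005],[5,14,-22,0,-0.005],[5,8,-12,0,0]]

```text
time_s: 12.2
tool_pos: [0.4441, -0.0678, 0.0996]
tool_rot: [0.012, 0.019, 1.0, 0.009]
contact_force: [0.2, -0.2, -0.7]
opening: 0.13
```

Emit:
play_rows:
  rows:
    - [[5,0,0,0,0],[5,0,0,0,0],[5,0,0,0,0],[5,0,0,0,0],[5,0,0,0,0]]

```text
time_s: 12.62
tool_pos: [0.442, -0.0697, 0.1001]
tool_rot: [0.013, 0.021, 1.0, 0.009]
contact_force: [-0.2, -0.9, -2.1]
opening: 0.136
```

```bash
python3 g.py 437 -72 80 -2.5;  python3 - <<'E'
from h import *
b=snap("top");a=snap("side")["pixels"]
im=np.hstack([cv2.resize(a[130:290,140:300],(390,390),interpolation=cv2.INTER_CUBIC),cv2.resize(b["pixels"][130:270,130:270],(390,390),interpolation=cv2.INTER_CUBIC)])[:,:,::-1]
cv2.imwrite("pics/both5.png",im)
E
```

```text
t 12.62 tcp [442.  -69.7 100.1] yaw -2.39 tilt 1.79 F [-0.17 -0.94 -2.14] M [-0.01  0.02 -0.01] open 0.136
zaxis [ 0.0255  0.018  -0.9995] xaxis [-0.9988  0.0417 -0.0247]
q [0.277, 0.098, -0.656, -0.015, -0.787, -0.308]
tool delta mm [ 5.4 -2.9 19.9] per row/5 [ 1.08 -0.59  3.98] roll total 0.002
```

View pics/both5.png

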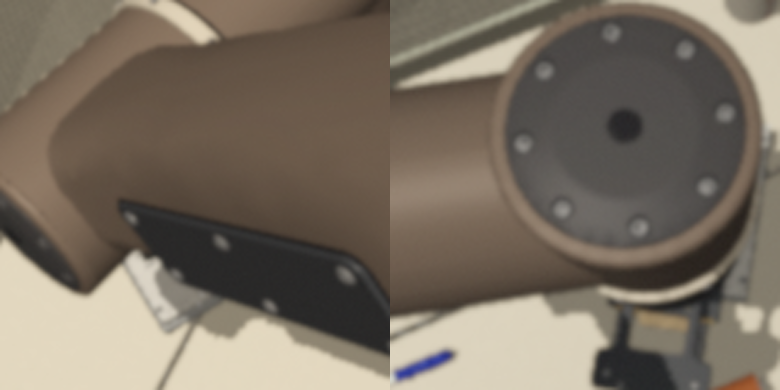

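Emit:
play_rows:
  rows:
    - [[5,2,-1,3,0],[5,2,-1,5,0],[5,1,0,5,0],[5,0,0,5,0],[5,0,0,2,0]]

```text
time_s: 13.13
tool_pos: [0.4376, -0.0702, 0.0778]
tool_rot: [0.012, 0.02, 1.0, 0.009]
contact_force: [0.6, 0.1, -0.8]
opening: 0.134
```

```bash
python3 g.py 437 -72 72 -2.5
```

```text
t 13.13 tcp [437.6 -70.2  77.8] yaw -2.27 tilt 1.78 F [ 0.59  0.1  -0.8 ] M [ 0.03  0.11 -0.03] open 0.134
zaxis [ 0.0253  0.018  -0.9995] xaxis [-0.9989  0.0396 -0.0246]
q [0.279, 0.125, -0.692, -0.016, -0.725, -0.307]
tool delta mm [ 0.7 -2.   5.7] per row/5 [ 0.14 -0.4   1.14] roll total 0.004
```

Emit:
play_rows:
  rows:
    - [[5,0,0,1,0],[5,0,0,1,0],[5,0,0,1,0],[5,0,0,0.5,0],[5,0,0,0,0]]

```text
time_s: 13.55
tool_pos: [0.4372, -0.0702, 0.0727]
tool_rot: [0.011, 0.02, 1.0, 0.009]
contact_force: [-0.5, -0.4, -0.9]
opening: 0.137
```

```bash
python3 g.py 437 -72 72 -2.5|head -1
```

```text
t 13.55 tcp [437.2 -70.2  72.7] yaw -2.27 tilt 1.66 F [-0.52 -0.42 -0.9 ] M [0.04 0.02 0.01] open 0.137
```

Emit:
play_rows:
  rows:
    - [[5,0,0,0.5,0],[5,0,0,0.5,0],[5,0,0,0.5,0],[5,0,0,0.4,0],[5,0,0,0,0]]

```text
time_s: 13.97
tool_pos: [0.4378, -0.0701, 0.0712]
tool_rot: [0.012, 0.02, 1.0, 0.009]
contact_force: [0.3, -0.3, -1.2]
opening: 0.138
```

```bash
python3 g.py 437 -72 72 -2.5|head -1
```

```text
t 13.97 tcp [437.8 -70.1  71.2] yaw -2.27 tilt 1.73 F [ 0.3  -0.28 -1.23] M [ 0.06  0.07 -0.02] open 0.138
```

Emit:
play_rows:
  rows:
    - [[5,0,0,0.4,0],[5,0,0,0.4,0],[5,0,0,0.4,0],[5,0,0,0.3,0],[5,0,0,0,0]]

```text
time_s: 14.38
tool_pos: [0.4389, -0.0701, 0.0704]
tool_rot: [0.013, 0.019, 1.0, 0.009]
contact_force: [-0.9, -1.5, 1.7]
opening: 0.131
```

```bash
python3 g.py 437 -72 72 -2.5|head -1
```

```text
t 14.38 tcp [438.9 -70.1  70.4] yaw -2.24 tilt 1.83 F [-0.88 -1.48  1.65] M [-0.24 -0.   -0.04] open 0.131
```

Emit:
play_rows:
  rows:
    - [[5,-0.5,0,0.3,0],[5,-1,0,0.2,0],[5,-1.2,0,0.1,0],[5,-1.2,0,0.1,0],[5,-1.2,0,0.1,0]]

```text
time_s: 14.8
tool_pos: [0.4449, -0.0704, 0.0703]
tool_rot: [0.014, 0.019, 1.0, 0.009]
contact_force: [0.2, -1.3, 2.7]
opening: 0.134
```

```bash
python3 g.py 437 -72 72 -2.5|head -1
```

```text
t 14.8 tcp [444.9 -70.4  70.3] yaw -2.22 tilt 1.88 F [ 0.21 -1.34  2.72] M [-0.31  0.08 -0.02] open 0.134
```

Emit:
play_rows:
  rows:
    - [[5,-1.3,0,0.1,0],[5,-1.3,0,0.1,0],[5,-1.3,0,0.1,0],[5,-1.3,0,0.1,0],[5,-1.3,0,0.1,0]]

```text
time_s: 15.22
tool_pos: [0.4526, -0.0708, 0.0701]
tool_rot: [0.014, 0.019, 1.0, 0.009]
contact_force: [-0.4, -0.7, 3.4]
opening: 0.132
```

```bash
python3 g.py 437 -72 72 -2.5|head -1
```

```text
t 15.22 tcp [452.6 -70.8  70.1] yaw -2.21 tilt 1.9 F [-0.38 -0.72  3.36] M [-0.4   0.02 -0.09] open 0.132
```

Emit:
play_rows:
  rows:
    - [[5,-1.5,0,0,0],[5,-1.5,0,0.1,0],[5,-1.5,0,0,0],[5,-1.5,0,0.1,0],[5,-1.5,0,0,0]]

```text
time_s: 15.63
tool_pos: [0.4611, -0.0712, 0.0703]
tool_rot: [0.014, 0.019, 1.0, 0.009]
contact_force: [-0.5, -0.5, 3.5]
opening: 0.137
```

```bash
python3 g.py 437 -72 72 -2.5|head -1
```

```text
t 15.63 tcp [461.1 -71.2  70.3] yaw -2.21 tilt 1.91 F [-0.48 -0.49  3.51] M [-0.44  0.04 -0.01] open 0.137
```

Emit:
play_rows:
  rows:
    - [[5,-1.6,0,0,0],[5,-1.6,0,0.1,0],[5,-1.6,0,0,0],[5,-1.6,0,0,0],[5,-1.6,0,0,0]]

```text
time_s: 16.05
tool_pos: [0.4699, -0.0716, 0.0704]
tool_rot: [0.014, 0.019, 1.0, 0.009]
contact_force: [-0.8, -1.7, 2.2]
opening: 0.137
```

```bash
python3 g.py 437 -72 72 -2.5|head -1
```

```text
t 16.05 tcp [469.9 -71.6  70.4] yaw -2.21 tilt 1.9 F [-0.84 -1.73  2.22] M [-0.42  0.02 -0.02] open 0.137
```

Emit:
play_rows:
  rows:
    - [[5,-1.6,0,0.1,0],[5,-1.6,0,0.1,0],[5,-1.6,0,0,0],[5,-1.6,0,0,0],[5,-1.6,0,0,0]]

```text
time_s: 16.47
tool_pos: [0.4788, -0.072, 0.0705]
tool_rot: [0.014, 0.019, 1.0, 0.009]
contact_force: [-0.4, -1.8, 4.2]
opening: 0.13
```

```bash
python3 g.py 437 -72 72 -2.5|head -1
```

```text
t 16.47 tcp [478.8 -72.   70.5] yaw -2.2 tilt 1.89 F [-0.37 -1.78  4.18] M [-0.48  0.07 -0.  ] open 0.13
```

Emit:
play_rows:
  rows:
    - [[5,-1.6,0,0,0],[5,-1.6,0,0,0],[5,-1.6,0,0,0],[5,-1.6,0,0,0],[5,-1.6,0,0,0]]

```text
time_s: 16.88
tool_pos: [0.4875, -0.0724, 0.0706]
tool_rot: [0.014, 0.019, 1.0, 0.009]
contact_force: [-0.2, -1.7, 3.7]
opening: 0.14
```

Emit:
play_rows:
  rows:
    - [[5,-1.6,0,0,0],[5,-1.6,0,0,0],[5,-1.6,0,0,0],[5,-1.6,0,0,0],[5,-1.6,0,0,0]]

```text
time_s: 17.3
tool_pos: [0.4962, -0.0728, 0.0708]
tool_rot: [0.014, 0.019, 1.0, 0.009]
contact_force: [-1.1, -1.9, 3.6]
opening: 0.135
```

```bash
python3 g.py 437 -72 72 -2.5|head -1
```

```text
t 17.3 tcp [496.2 -72.8  70.8] yaw -2.21 tilt 1.85 F [-1.09 -1.86  3.65] M [-0.55  0.2   0.02] open 0.135
```

Emit:
play_rows:
  rows:
    - [[5,-1.6,0,0,0],[5,-1.6,0,0,0],[5,-1.6,0,0,0],[5,-1.6,0,0,0],[5,-1.6,0,0,0]]

```text
time_s: 17.72
tool_pos: [0.505, -0.0732, 0.0709]
tool_rot: [0.013, 0.019, 1.0, 0.009]
contact_force: [-0.7, -1.5, 3.7]
opening: 0.136
```

Emit:
play_rows:
  rows:
    - [[5,-1.6,0,0,0],[5,-1.6,0,0,0],[5,-1.6,0,0,0],[5,-1.6,0,0,0],[5,-1.4,0,0,0]]

```text
time_s: 18.13
tool_pos: [0.5135, -0.0737, 0.071]
tool_rot: [0.013, 0.019, 1.0, 0.008]
contact_force: [-1.5, -1.9, 3.4]
opening: 0.135
```

```bash
python3 g.py 437 -72 72 -2.5|head -1
```

```text
t 18.13 tcp [513.5 -73.7  71. ] yaw -2.2 tilt 1.81 F [-1.54 -1.91  3.42] M [-0.66  0.15 -0.09] open 0.135
```

Emit:
play_rows:
  rows:
    - [[5,-1.6,0,0,0],[5,-1.6,0,0,0],[5,-1.6,0,0,0],[5,-1.6,0,0,0],[5,-1.4,0,0,0]]

```text
time_s: 18.55
tool_pos: [0.522, -0.0741, 0.0711]
tool_rot: [0.013, 0.019, 1.0, 0.008]
contact_force: [-0.1, -1.8, 3.2]
opening: 0.132
```

Emit:
play_rows:
  rows:
    - [[5,-0.5,0,0,0],[5,0,0,0,0],[5,0,0,-2,0],[5,0,0,-4,0],[5,0,0,-6,0]]

```text
time_s: 18.97
tool_pos: [0.5209, -0.0739, 0.0818]
tool_rot: [0.011, 0.02, 1.0, 0.009]
contact_force: [0.2, -1.0, -0.5]
opening: 0.131
```

Emit:
play_rows:
  rows:
    - [[5,0,0,-10,0],[5,0,0,-10,0],[5,0,0,-10,0],[5,0,0,-6,0],[5,0,0,0,0]]

```text
time_s: 19.38
tool_pos: [0.52, -0.0739, 0.1229]
tool_rot: [0.012, 0.02, 1.0, 0.009]
contact_force: [0.4, 0.1, -1.5]
opening: 0.134
```

```bash
python3 g.py 435 194 115 0
```

```text
t 19.38 tcp [520.  -73.9 122.9] yaw -2.25 tilt 1.73 F [ 0.45  0.15 -1.55] M [0.03 0.01 0.02] open 0.134
zaxis [ 0.0243  0.0179 -0.9995] xaxis [-0.999   0.0392 -0.0236]
q [0.223, 0.196, -0.468, -0.016, -0.879, -0.252]
tool delta mm [ 95.6 264.2  10.7] per row/5 [19.12 52.84  2.13] roll total -0.039
```

Emit:
play_rows:
  rows:
    - [[5,20,20,0,0],[5,25,30,0,-0.01],[5,22,34,0,-0.01],[5,12,36,0,-0.01],[5,8,36,0,0]]

```text
time_s: 19.8
tool_pos: [0.4358, 0.0844, 0.1239]
tool_rot: [0.013, 0.009, 1.0, 0.009]
contact_force: [0.4, 0.5, -0.2]
opening: 0.136
```

```bash
python3 g.py 435 194 100 0; python3 - <<'E'
from h import *
b=snap("top");a=snap("side")["pixels"]
im=np.hstack([cv2.resize(a[130:290,140:300],(390,390),interpolation=cv2.INTER_CUBIC),cv2.resize(b["pixels"][130:270,130:270],(390,390),interpolation=cv2.INTER_CUBIC)])[:,:,::-1]
cv2.imwrite("pics/both6.png",im)
E
```

```text
t 19.8 tcp [435.8  84.4 123.9] yaw -1.07 tilt 1.84 F [ 0.39  0.55 -0.24] M [ 0.07 -0.15  0.01] open 0.136
zaxis [ 0.0265  0.0181 -0.9995] xaxis [-0.9995  0.0186 -0.0261]
q [0.639, 0.054, -0.644, 0.002, -0.841, -0.659]
tool delta mm [  3.4 109.1  25.9] per row/5 [ 0.69 21.83  5.18] roll total -0.019
```

View pics/both6.png

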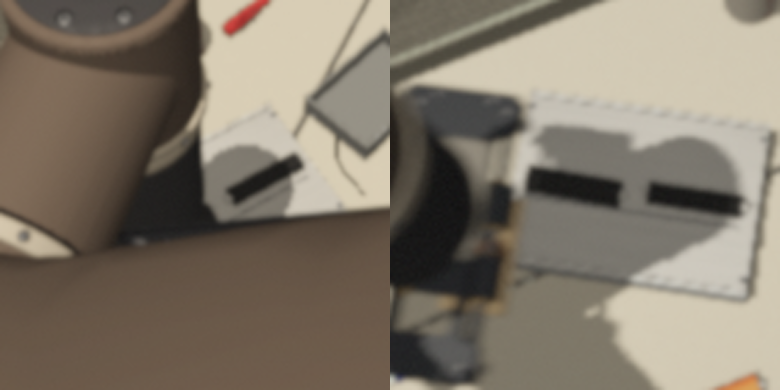

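Both rollers now lie beyond the line: the left one is at crop (575,185), the right one at (695,198), and the line runs just below them. The left roller lifted the board by about 4 mm and the right one didn't. I'll put the board down next.

Emit:
play_rows:
  rows:
    - [[5,0,28,0,-0.005],[5,1,28,5,-0.005],[5,1,22,15,-0.005],[5,1,14,20,0],[5,0,6,20,0]]

```text
time_s: 20.32
tool_pos: [0.4371, 0.1943, 0.0696]
tool_rot: [0.018, -0.004, 1.0, 0.014]
contact_force: [0.3, -0.3, -0.9]
opening: 0.131
```

```bash
python3 g.py 435 194 25 0
```

```text
t 20.32 tcp [437.1 194.3  69.6] yaw 0.38 tilt 2.6 F [ 0.25 -0.32 -0.9 ] M [-0.12  0.04 -0.02] open 0.131
zaxis [ 0.036   0.0276 -0.999 ] xaxis [-0.9993 -0.0066 -0.0362]
q [0.838, 0.181, -0.658, 0.013, -0.687, -0.841]
tool delta mm [ 3.8 -1.5 44.5] per row/5 [ 0.75 -0.29  8.89] roll total 0.007
```

Emit:
play_rows:
  rows:
    - [[5,1,0,8,0],[5,1,0,9,0],[5,1,0,8,0],[5,0,0,6,0],[5,0,0,3,0]]

```text
time_s: 20.73
tool_pos: [0.4339, 0.1936, 0.0309]
tool_rot: [0.016, -0.004, 1.0, 0.012]
contact_force: [0.3, -0.4, -1.2]
opening: 0.136
```

```bash
python3 g.py 435 194 17 0
```

```text
t 20.73 tcp [433.9 193.6  30.9] yaw 0.43 tilt 2.27 F [ 0.32 -0.37 -1.21] M [-0.02  0.11 -0.02] open 0.136
zaxis [ 0.0318  0.0236 -0.9992] xaxis [-0.9995 -0.0075 -0.032 ]
q [0.842, 0.243, -0.702, 0.015, -0.587, -0.846]
tool delta mm [-0.7  0.1 14. ] per row/5 [-0.14  0.02  2.8 ] roll total 0.007
```

Emit:
play_rows:
  rows:
    - [[5,0,0,3,0],[5,0,0,3,0],[5,0,0,2.5,0],[5,0,0,1.5,0],[5,0,0,1,0]]

```text
time_s: 21.15
tool_pos: [0.4353, 0.193, 0.02]
tool_rot: [0.017, -0.003, 1.0, 0.012]
contact_force: [-0.4, 0.8, -0.6]
opening: 0.137
```

```bash
python3 g.py 435 194 17 0
```

```text
t 21.15 tcp [435.3 193.   20. ] yaw 0.32 tilt 2.37 F [-0.43  0.79 -0.56] M [-0.08  0.1  -0.02] open 0.137
zaxis [ 0.0332  0.0247 -0.9991] xaxis [-0.9994 -0.0055 -0.0333]
q [0.839, 0.263, -0.712, 0.016, -0.556, -0.846]
tool delta mm [0.4 0.9 3. ] per row/5 [0.07 0.19 0.61] roll total 0.006
```

Emit:
play_rows:
  rows:
    - [[5,0,0,1.5,0],[5,0,0,1,0],[5,0,0,1,0],[5,0,0,0.5,0],[5,0,0,0.5,0]]

```text
time_s: 21.57
tool_pos: [0.4359, 0.1935, 0.0164]
tool_rot: [0.017, -0.003, 1.0, 0.013]
contact_force: [-3.8, -0.1, 11.5]
opening: 0.133
```

```bash
python3 g.py 435 194 17 0
```

```text
t 21.57 tcp [435.9 193.5  16.4] yaw 0.36 tilt 2.44 F [-3.8  -0.09 11.54] M [-0.3   1.72  0.04] open 0.133
zaxis [ 0.0343  0.0252 -0.9991] xaxis [-0.9994 -0.0062 -0.0344]
q [0.839, 0.27, -0.715, 0.017, -0.544, -0.846]
tool delta mm [ 0.9  0.6 -0.6] per row/5 [ 0.18  0.11 -0.12] roll total 0.006
```

Contact at 11.5 N, so the board is down. Releasing.

Emit:
play_rows:
  rows:
    - [[60,0,0,-0.5,0],[60,0,0,0,0],[60,0,0,0,0],[60,0,0,0,0],[60,0,0,0,0]]

```text
time_s: 21.98
tool_pos: [0.4364, 0.1941, 0.0175]
tool_rot: [0.018, -0.004, 1.0, 0.013]
contact_force: [0.1, -0.4, 0.1]
opening: 0.453
```

Emit:
play_rows:
  rows:
    - [[60,0,0,-4,0],[60,0,0,-12,0],[60,0,0,-20,0],[60,0,0,-25,0],[60,0,0,-25,0]]

```text
time_s: 22.4
tool_pos: [0.4302, 0.1888, 0.1017]
tool_rot: [0.013, -0.003, 1.0, 0.009]
contact_force: [0.4, 0.6, 0.7]
opening: 0.6
```

```bash
python3 g.py 510 27 110 -4; python3 - <<'E'
from h import *
b=snap("top"); save(b,"t7.png",(80,140,280,280),4)
E
```

```text
t 22.4 tcp [430.2 188.8 101.7] yaw 0.34 tilt 1.82 F [0.39 0.63 0.67] M [ 0.07 -0.05  0.  ] open 0.6
zaxis [ 0.0265  0.0176 -0.9995] xaxis [-0.9996 -0.0059 -0.0266]
q [0.841, 0.128, -0.627, 0.011, -0.786, -0.843]
tool delta mm [ -79.  -162.1   -9. ] per row/5 [-15.8  -32.42  -1.8 ] roll total 0.076
```

View pics/t7.png

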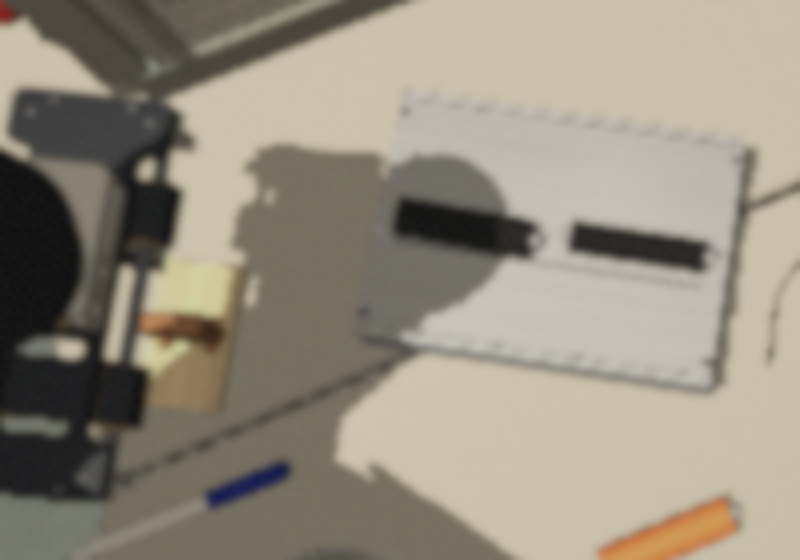

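The board lies flat on the bench at (190,335) in the crop, and both rollers are clear of the line. Next I'll measure the left (oval) roller.

```bash
cat > rol.py <<'E'
from h import *
T=snap("top"); S=snap("side")
for n,s,b in(("top",T,(160,170,275,235)),("side",S,(160,150,290,270))):
    v=s["pixels"].max(-1); m=((v<48)&(np.ptp(s["pixels"].astype(int),axis=-1)<14)).astype(np.uint8)
    z=np.zeros_like(m); z[b[1]:b[3],b[0]:b[2]]=m[b[1]:b[3],b[0]:b[2]]
    k,l,st,ce=cv2.connectedComponentsWithStats(z); C=cloud(s)
    for i in range(1,k):
        if 80<st[i,4]<500:
            p=np.argwhere(l==i)[:,::-1]; P=np.array([onz(s,u,w,.05)[:2] for u,w in p]); w,V=np.linalg.eigh(np.cov((P-P.mean(0)).T)); V=V[:,1]*np.sign(V[1,1]); q=(P-P.mean(0))@V
            print(n,st[i],ce[i].round(1),"c",P.mean(0).round(4),"len",np.ptp(q).round(4),"yaw",np.degrees(np.arctan2(-V[0],V[1])).round(1),"zdepth",np.percentile(C[l==i][:,2],[50,95]).round(4))
E
python3 rol.py
```

```text
top [179 190  33  13 256] [194.5 196.4] c [0.5091 0.0318] len 0.0757 yaw -4.9 zdepth [0.0539 0.0567]
top [224 198  31   8 117] [239.2 201.2] c [ 0.5088 -0.0739] len 0.0702 yaw -2.4 zdepth [0.0541 0.057 ]
side [197 218  30  18 216] [210.6 225.7] c [0.5104 0.0346] len 0.0711 yaw -5.7 zdepth [0.0552 0.0592]
side [160 223  15  47 451] [165.5 247.8] c [0.5222 0.1479] len 0.1148 yaw 61.3 zdepth [0.3445 0.3949]
```

Emit:
play_rows:
  rows:
    - [[60,-8,-26,0,0.02],[60,-16,-36,0,0.02],[60,-18,-36,0,0.02],[60,-18,-32,0,0.02],[60,-10,-20,0,0.008]]

```text
time_s: 22.97
tool_pos: [0.4974, 0.0368, 0.1]
tool_rot: [0.015, 0.038, 0.999, 0.013]
contact_force: [0.8, 0.9, 0.6]
opening: 0.603
```

```bash
python3 g.py 510 32 60 -4.7
```

```text
t 22.97 tcp [497.4  36.8 100. ] yaw -4.33 tilt 2.23 F [0.83 0.95 0.57] M [ 0.01 -0.03  0.02] open 0.603
zaxis [ 0.0305  0.024  -0.9992] xaxis [-0.9967  0.0755 -0.0286]
q [0.462, 0.176, -0.561, -0.011, -0.795, -0.53]
tool delta mm [-11.8  -4.9  40.3] per row/5 [-2.36 -0.98  8.06] roll total 0.006
```

Emit:
play_rows:
  rows:
    - [[60,-3,-1,7,0],[60,-3,-1,9,0],[60,-3,-1,9,0],[60,-2,0,8,0],[60,-1,0,5,0]]

```text
time_s: 23.38
tool_pos: [0.51, 0.0296, 0.0565]
tool_rot: [0.013, 0.041, 0.999, 0.012]
contact_force: [-0.9, 0.2, 0.0]
opening: 0.6
```

```bash
python3 g.py 510 32 41 -4.7;  python3 - <<'E'
from h import *
b=snap("top"); a=snap("side")["pixels"]
im=np.hstack([cv2.resize(a[130:290,140:300],(390,390),interpolation=cv2.INTER_CUBIC),cv2.resize(b["pixels"][130:270,130:270],(390,390),interpolation=cv2.INTER_CUBIC)])[:,:,::-1]
cv2.imwrite("pics/both8.png",im)
E
```

```text
t 23.38 tcp [510.   29.6  56.5] yaw -4.7 tilt 1.99 F [-0.85  0.24  0.04] M [-0.03  0.01  0.03] open 0.6
zaxis [ 0.0265  0.0224 -0.9994] xaxis [-0.9963  0.0819 -0.0245]
q [0.435, 0.259, -0.578, -0.014, -0.7, -0.506]
tool delta mm [ 0.6  2.  15.6] per row/5 [0.12 0.4  3.11] roll total 0.0
```

View pics/both8.png

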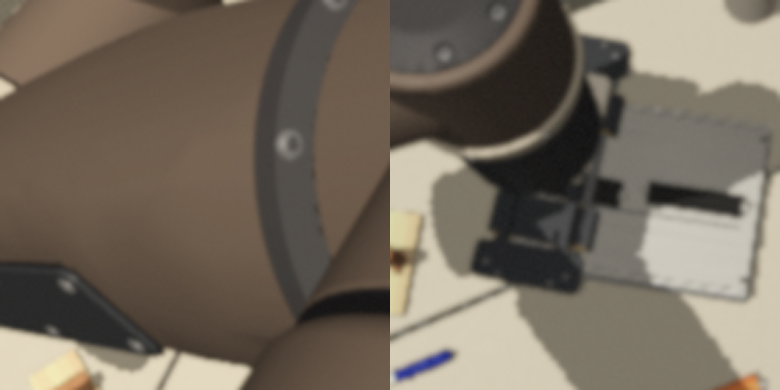

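Emit:
play_rows:
  rows:
    - [[60,0,1,4,0],[60,0,1,4,0],[60,0,0,3,0],[60,0,0,1.5,0],[60,0,0,0,0]]

```text
time_s: 23.9
tool_pos: [0.5102, 0.0346, 0.0436]
tool_rot: [0.013, 0.039, 0.999, 0.012]
contact_force: [0.0, 0.2, 0.5]
opening: 0.597
```

```bash
python3 g.py 510 32 40 -4.7
```

```text
t 23.9 tcp [510.2  34.6  43.6] yaw -4.43 tilt 1.99 F [0.04 0.23 0.51] M [ 0.03  0.02 -0.04] open 0.597
zaxis [ 0.0265  0.0224 -0.9994] xaxis [-0.9967  0.0773 -0.0247]
q [0.445, 0.279, -0.59, -0.014, -0.668, -0.511]
tool delta mm [ 0.  -2.7  3.5] per row/5 [ 0.01 -0.53  0.7 ] roll total 0.005
```

Emit:
play_rows:
  rows:
    - [[60,0,-1,1.5,0],[60,0,0,1,0],[40,0,0,0.5,0],[20,0,0,0,0],[10,0,0,0,0]]
  force: 20

```text
time_s: 24.32
tool_pos: [0.5106, 0.0337, 0.041]
tool_rot: [0.014, 0.038, 0.999, 0.012]
contact_force: [-0.4, -0.5, -0.3]
opening: 0.43
```

Emit:
play_rows:
  rows:
    - [[10,0,0,0,0],[10,0,0,0,0],[10,0,0,0,0],[10,0,0,0,0],[10,0,0,0,0]]

```text
time_s: 24.73
tool_pos: [0.5107, 0.0336, 0.0413]
tool_rot: [0.014, 0.039, 0.999, 0.012]
contact_force: [-0.3, 0.4, -0.5]
opening: 0.263
```

```bash
python3 g.py 510 32 40 -4.7
```

```text
t 24.73 tcp [510.7  33.6  41.3] yaw -4.45 tilt 2.1 F [-0.31  0.42 -0.54] M [0.03 0.02 0.02] open 0.263
zaxis [ 0.0284  0.0233 -0.9993] xaxis [-0.9966  0.0776 -0.0265]
q [0.443, 0.282, -0.593, -0.014, -0.66, -0.509]
tool delta mm [ 0.6 -1.7  1.2] per row/5 [ 0.11 -0.33  0.24] roll total 0.004
```

The opening of 23 mm matches the oval's long diameter. Lifting.

Emit:
play_rows:
  rows:
    - [[10,0,0,-3,0],[10,0,0,-8,0],[10,0,0,-18,0],[10,0,0,-25,0],[10,0,0,-28,0]]

```text
time_s: 25.15
tool_pos: [0.5039, 0.03, 0.1214]
tool_rot: [0.008, 0.039, 0.999, 0.01]
contact_force: [0.2, 1.3, -0.8]
opening: 0.266
```

```bash
python3 g.py 520 -225 150 0; python3 - <<'E'
from h import *
T=snap("top");S=snap("side")
save(T,"t9.png",(150,130,350,270),4)
# tray interior/rim: fit from height 0.02-0.034
for n,s in(("top",T),("side",S)):
    C=cloud(s); off=.003 if n=="top" else .006
    m=(C[...,2]>.02)&(C[...,2]<.04)&(C[...,0]>.46)&(C[...,0]<.63)&(C[...,1]>-.31)&(C[...,1]<-.15)
    m=cv2.morphologyEx(m.astype(np.uint8),cv2.MORPH_CLOSE,np.ones((3,3)))
    k,l,st,ce=cv2.connectedComponentsWithStats(m); i=1+np.argmax(st[1:,4]); p=C[l==i]
    r=cv2.minAreaRect(p[:,:2].astype(np.float32)); print(n,len(p),r)
E
```

```text
t 25.15 tcp [503.9  30.  121.4] yaw -4.51 tilt 1.4 F [ 0.15  1.31 -0.76] M [ 0.08 -0.14 -0.02] open 0.266
zaxis [ 0.0159  0.0186 -0.9997] xaxis [-0.9968  0.0786 -0.0144]
q [0.441, 0.168, -0.51, -0.013, -0.871, -0.511]
tool delta mm [ -36.6 -252.4  -33.1] per row/5 [ -7.31 -50.47  -6.61] roll total -0.079
top 362 ((0.5432079434394836, -0.24132072925567627), (0.09050261229276657, 0.13045063614845276), 11.285462379455566)Traceback (most recent call last):
  File "<stdin>", line 9, in <module>
    return _wrapfunc(a, 'argmax', axis=axis, out=out, **kwds)
    return bound(*args, **kwds)
ValueError: attempt to get argmax of an empty sequence
```

View pics/t9.png

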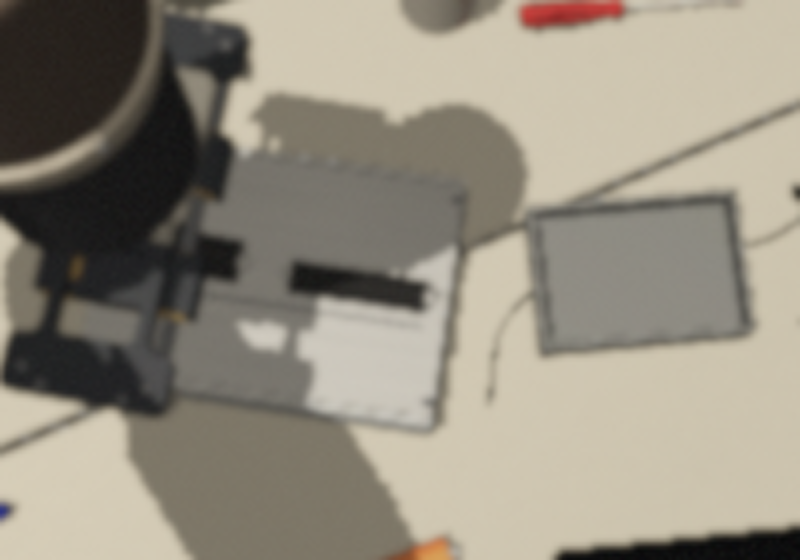

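Emit:
play_rows:
  rows:
    - [[10,-3,-26,0,-0.03],[10,-6,-36,0,-0.04],[10,-8,-36,0,-0.04],[10,-10,-36,0,-0.04],[10,-10,-36,0,-0.04]]

```text
time_s: 25.67
tool_pos: [0.5463, -0.1373, 0.1285]
tool_rot: [0.018, -0.065, 0.998, 0.012]
contact_force: [0.5, 0.4, -0.8]
opening: 0.267
```

```bash
python3 g.py 543 -236 110 11
```

```text
t 25.67 tcp [ 546.3 -137.3  128.5] yaw 7.45 tilt 2.46 F [ 0.51  0.4  -0.85] M [0.16 0.   0.05] open 0.267
zaxis [ 0.0343  0.0258 -0.9991] xaxis [-0.9909 -0.1295 -0.0373]
q [0.085, 0.246, -0.38, -0.029, -0.909, 0.063]
tool delta mm [ 16.7 -97.8  15.8] per row/5 [  3.35 -19.55   3.17] roll total -0.062
```

Emit:
play_rows:
  rows:
    - [[10,4,-30,0,-0.02],[10,4,-28,0,-0.02],[10,4,-20,0,-0.01],[10,2,-10,3,0],[10,0,-4,5,0]]

```text
time_s: 26.08
tool_pos: [0.5482, -0.2409, 0.1191]
tool_rot: [0.019, -0.09, 0.996, 0.011]
contact_force: [0.5, -0.1, -0.1]
opening: 0.267
```

```bash
python3 g.py 543 -236 70 11;  python3 - <<'E'
from h import *
T=snap("top");S=snap("side")
save(T,"t10.png",(200,130,400,270),4)
C=cloud(S)
m=(C[...,2]>.02)&(C[...,2]<.04)&(C[...,0]>.46)&(C[...,0]<.63)&(C[...,1]>-.31)&(C[...,1]<-.15);print(m.sum())
E
```

```text
t 26.08 tcp [ 548.2 -240.9  119.1] yaw 10.34 tilt 2.52 F [ 0.53 -0.12 -0.1 ] M [ 0.07  0.14 -0.02] open 0.267
zaxis [ 0.0365  0.0245 -0.999 ] xaxis [-0.983  -0.1793 -0.0403]
q [-0.107, 0.312, -0.308, -0.036, -0.918, 0.309]
tool delta mm [ 6.2  4.9 48.9] per row/5 [1.25 0.98 9.79] roll total -0.012
0
```

View pics/t10.png

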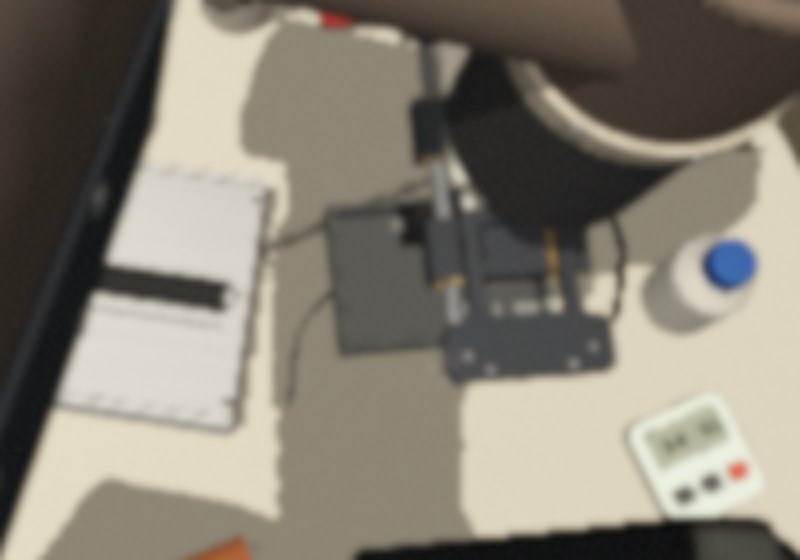

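Emit:
play_rows:
  rows:
    - [[10,1,1,7,-0.005],[10,2,1,10,-0.005],[10,2,1,12,0],[10,1,1,12,0],[10,0,0,8,0]]

```text
time_s: 26.6
tool_pos: [0.5433, -0.2298, 0.0668]
tool_rot: [0.02, -0.099, 0.995, 0.011]
contact_force: [-0.7, 0.8, -0.0]
opening: 0.267
```

```bash
python3 g.py 543 -236 20 11
```

```text
t 26.6 tcp [ 543.3 -229.8   66.8] yaw 11.3 tilt 2.6 F [-0.66  0.83 -0.01] M [-0.02  0.17 -0.01] open 0.267
zaxis [ 0.0375  0.0256 -0.999 ] xaxis [-0.9798 -0.1957 -0.0418]
q [-0.089, 0.358, -0.381, -0.04, -0.797, 0.314]
tool delta mm [ 3.5 -6.9 46.6] per row/5 [ 0.7  -1.38  9.31] roll total 0.005
```

Emit:
play_rows:
  rows:
    - [[10,1,-2,8,0],[10,1,-2,10,0],[10,1,-2,10,0],[10,0,-1,8,0],[10,0,0,4,0]]

```text
time_s: 27.02
tool_pos: [0.5428, -0.2338, 0.0213]
tool_rot: [0.019, -0.101, 0.995, 0.011]
contact_force: [-0.7, 0.2, -1.1]
opening: 0.267
```

```bash
python3 g.py 543 -236 10 11
```

```text
t 27.02 tcp [ 542.8 -233.8   21.3] yaw 11.56 tilt 2.53 F [-0.7   0.19 -1.1 ] M [-0.03  0.13  0.02] open 0.267
zaxis [ 0.0356  0.0262 -0.999 ] xaxis [-0.9789 -0.2002 -0.0401]
q [-0.096, 0.42, -0.414, -0.046, -0.704, 0.333]
tool delta mm [ 0.7 -2.5 11.2] per row/5 [ 0.14 -0.49  2.24] roll total 0.01
```

Emit:
play_rows:
  rows:
    - [[10,0,-1,3,0],[10,0,-1,3,0],[10,0,0,2,0],[10,0,0,1,0],[10,0,0,0,0]]

```text
time_s: 27.43
tool_pos: [0.5435, -0.2362, 0.0102]
tool_rot: [0.018, -0.1, 0.995, 0.011]
contact_force: [0.5, 0.8, -0.6]
opening: 0.267
```

```bash
python3 g.py 543 -236 10 11|head -1
```

```text
t 27.43 tcp [ 543.5 -236.2   10.2] yaw 11.51 tilt 2.48 F [ 0.48  0.83 -0.6 ] M [-0.02  0.12 -0.07] open 0.267
```

Emit:
play_rows:
  rows:
    - [[10,0,0,1.5,0],[10,0,0,1,0],[36,0,0,0,0],[36,0,0,0,0],[36,0,0,0,0]]

```text
time_s: 27.85
tool_pos: [0.545, -0.2366, 0.0108]
tool_rot: [0.02, -0.101, 0.995, 0.011]
contact_force: [-0.6, 0.8, -0.4]
opening: 0.352
```

Emit:
play_rows:
  rows:
    - [[36,0,0,-2,0],[36,0,0,-8,0],[36,0,0,-15,0],[36,0,0,-25,0],[36,0,0,-30,0]]

```text
time_s: 28.27
tool_pos: [0.538, -0.2378, 0.0884]
tool_rot: [0.015, -0.1, 0.995, 0.012]
contact_force: [0.6, -0.5, -0.2]
opening: 0.361
```

```bash
python3 g.py 543 -150 150 11
```

```text
t 28.27 tcp [ 538.  -237.8   88.4] yaw 11.51 tilt 2.2 F [ 0.6  -0.5  -0.17] M [-0.03 -0.09 -0.03] open 0.361
zaxis [ 0.0271  0.0272 -0.9993] xaxis [-0.9794 -0.1994 -0.032 ]
q [-0.105, 0.335, -0.354, -0.04, -0.858, 0.331]
tool delta mm [-24.4  86.3 -59.1] per row/5 [ -4.87  17.26 -11.81] roll total 0.009
```

Emit:
play_rows:
  rows:
    - [[36,0,10,-30,0],[36,0,25,-30,0],[36,0,36,-20,0],[36,5,36,-10,0],[36,10,36,0,0]]

```text
time_s: 28.68
tool_pos: [0.4959, -0.1048, 0.1934]
tool_rot: [0.02, -0.097, 0.995, 0.01]
contact_force: [1.4, 1.1, 0.6]
opening: 0.357
```

Emit:
play_rows:
  rows:
    - [[36,15,34,0,0],[36,15,36,0,0],[36,15,36,0,0],[36,10,36,0,0],[36,5,25,0,0]]

```text
time_s: 29.1
tool_pos: [0.4005, 0.0532, 0.199]
tool_rot: [0.025, -0.096, 0.995, 0.012]
contact_force: [0.4, 0.5, 0.6]
opening: 0.36
```

```bash
python3 g.py;  python3 - <<'E'
from h import *
T=snap("top"); S=snap("side")
save(T,"t11.png",(150,80,410,275),3); save(S,"s11.png",(150,90,370,260),3.5)
E
```

```text
t 29.1 tcp [400.5  53.2 199. ] yaw 10.98 tilt 3.2 F [0.42 0.53 0.56] M [ 0.02  0.1  -0.07] open 0.36
zaxis [ 0.048   0.0285 -0.9984] xaxis [-0.9803 -0.1903 -0.0526]
q [0.632, -0.125, -0.62, 0.006, -1.02, -0.443]
```

View pics/t11.png

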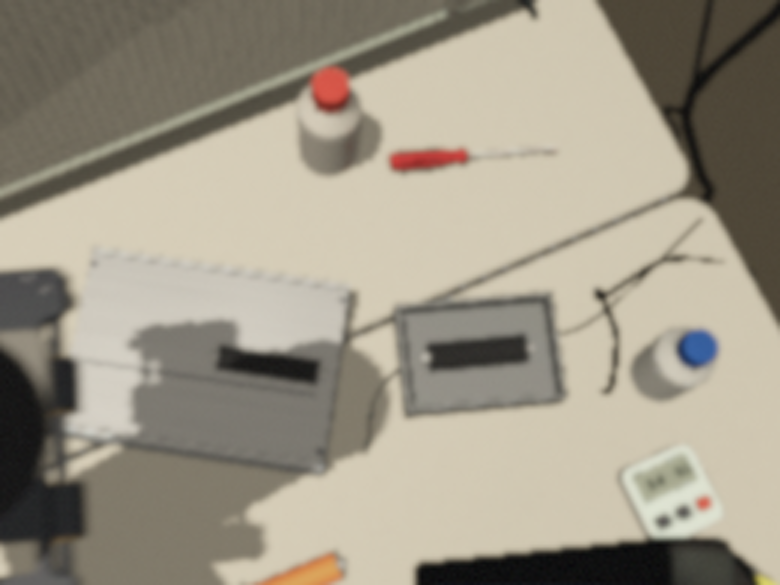

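View pics/s11.png

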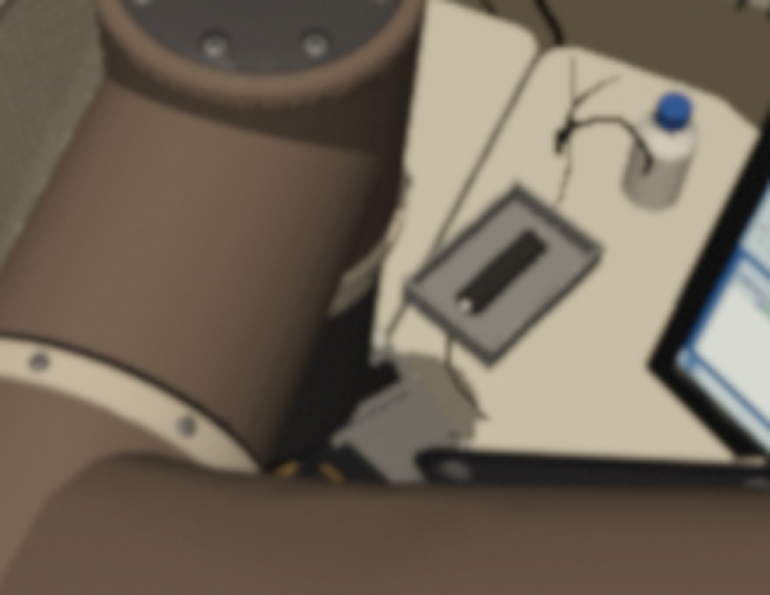

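The oval roller lies in the tray at (478,352) in the top crop. The round one is on the plate above the line at (268,365), and both bottles and the timer are where they were. I'll clear the arm for a last check of the board.

Emit:
play_rows:
  rows:
    - [[36,0,34,-4,0],[36,0,38,-4,0],[36,0,38,0,0],[36,0,38,0,0],[36,0,38,0,0]]

```text
time_s: 29.62
tool_pos: [0.3638, 0.2365, 0.2155]
tool_rot: [0.028, -0.093, 0.995, 0.014]
contact_force: [1.2, -0.5, 0.2]
opening: 0.356
```

Emit:
play_rows:
  rows:
    - [[36,0,36,0,0],[36,0,36,0,0],[36,0,30,0,0],[36,0,15,0,0],[36,0,0,0,0]]

```text
time_s: 30.03
tool_pos: [0.3409, 0.3618, 0.2214]
tool_rot: [0.03, -0.095, 0.995, 0.016]
contact_force: [0.3, -0.7, -0.6]
opening: 0.36
```

Emit:
play_rows:
  rows:
    - [[36,0,0,0,0],[36,0,0,0,0],[36,0,0,0,0],[36,0,0,0,0],[36,0,0,0,0]]

```text
time_s: 30.45
tool_pos: [0.3423, 0.358, 0.2215]
tool_rot: [0.029, -0.094, 0.995, 0.015]
contact_force: [-0.1, -0.7, 0.8]
opening: 0.362
```

```bash
python3 g.py; python3 rol.py;  python3 - <<'E'
from h import *
T=snap("top"); save(T,"t12.png",(90,90,400,300),2.5)
C=cloud(T)
m=(C[...,2]>.004)&(C[...,2]<.02)&(C[...,0]>.37)&(C[...,0]<.5)&(C[...,1]>.15)&(C[...,1]<.24)
print("board top z",np.percentile(C[m][:,2],[5,25,50,75,95]).round(4))
A=C[m]; A=A[A[:,2]>.008]; B=np.c_[A[:,:2],np.ones(len(A))]; print(np.linalg.lstsq(B,A[:,2],rcond=None)[0])
E
```

```text
t 30.45 tcp [342.3 358.  221.5] yaw 10.75 tilt 3.8 F [-0.09 -0.66  0.79] M [-0.03  0.14  0.03] open 0.362
zaxis [ 0.0558  0.0357 -0.9978] xaxis [-0.9806 -0.1861 -0.0615]
q [1.239, 0.021, -0.448, 0.047, -1.05, -1.073]
top [224 197  31   9 142] [238.7 201.2] c [ 0.5087 -0.0727] len 0.0721 yaw -2.7 zdepth [0.0542 0.056 ]
side [236 195  27  17 109] [248.9 203. ] c [ 0.509  -0.0733] len 0.0713 yaw -2.2 zdepth [0.0552 0.0587]
board top z [0.0046 0.0059 0.007  0.0081 0.0103]
[-0.00930307 -0.02477833  0.01841802]
```

View pics/t12.png

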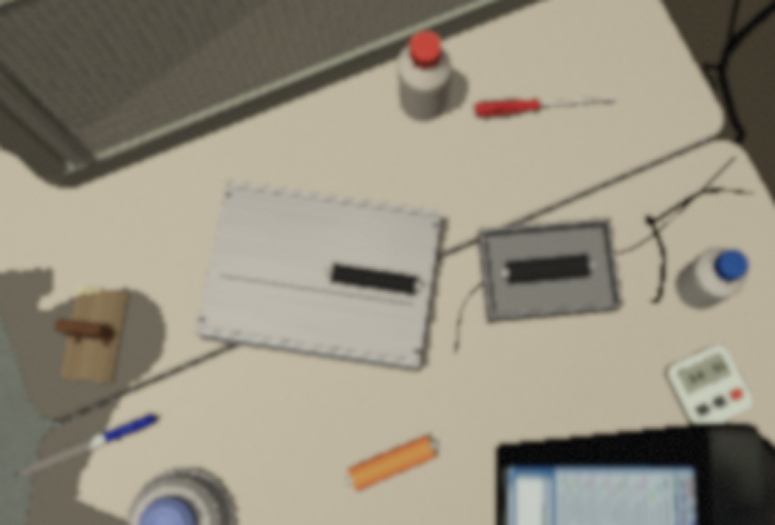

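The board is flat on the bench at (95,335). The round roller at (373,278) is clear of the line, the oval is in the tray at (548,268), and nothing else has moved. Handing in.

```bash
python3 -c "
from rig import ctrl
print(ctrl.sign_off())"
```

```text
the job is handed in; nothing more can be done
None
```

I handed the job in at about 30.5 s of the 72 s allowed. My last checks show every step done as asked, but no verdict came back.

- **Rolling:** I rolled the left roller first, then the right, each past the line. The left one lifted the board by about 4 mm and let it down again. The board height stayed within 1 mm over the right one.
- **Bearing force:** The force readings at the end of each move during rolling were at most 7.4 N, about 8.3 N with the board's weight. Readings come only at those points, so any peak in between was not seen. One reading near the end of the left roll jumped suddenly, with a change in moment, and I never found the cause. I stopped pushing there and lifted the board.
- **Board:** I put the board back on the bench where it started. It pressed the bench at about 11.5 N before release. The last top picture shows it lying flat. The depth readings on it were too noisy to confirm that, and a rough plane fit gave a slope of about 1.5°.
- **Oval roller:** The left roller is the oval one. It measured about 23 mm across in the grip, and it is in the grey tray in both views.
- **Round roller:** It rests on the plate with its centre about 15 mm beyond the line at x = 0.509 m; the two cameras agreed within 1 mm.
- **Bystanders:** In the last top picture both bottles and the timer appear where they started, and the gripper is clear of everything.
- **Tool tilt:** The tool drifted 1.5 to 3.8° off vertical during the job, and the moves could not correct that.

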